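# Move the serving board to the other fold-away hook

## Robot

A 6-joint arm with a two-finger parallel gripper is mounted at the origin on a cart in front of the work surface, level with it; the furniture and walls round the work are solid. World frame = base frame: x ahead of the robot, y to its left, z up, the work surface at z = 0. Lengths are in m, angles in rad, forces in N, time in s.
With the tool pointing down it reaches from about 0.35 to 0.925 m from the base axis. Payload 6.4 kg.
Tool frame: the origin (TCP) lies where the fingers leave the gripper's body, on its centre line; the fingertips stand 97 mm ahead of it and the grasp point (between the pads) lies 78 mm ahead of it; x points along the fingers, y is the direction in which the jaws open and shut, and the axes are right-handed (so a half turn about x gives the same grasp; the last joint's range is limited). The gripper opens to 94 mm and grips with 3 to 60 N. Pads are 16 mm wide; open, the fingers measure 119 mm over their backs; the gripper's body (75 mm by 177 mm) begins 78 mm behind the grasp point.
Start: joints at [1.152, 0.245, 1.558, -0, 1.339, -0.174], TCP at [0.158, 0.631, 0.303] pointing down, gripper open.
Joint ranges: [-3.13, 3.13], [-1.02, 2.26], [0.13, 2.54], [-0.95, 4.09], [0.21, 2.88], [-2.74, 2.74]. Speed limits (rad/s): [2.57, 2.57, 3.14, 3.14, 3.14, 3.14].

## Interface

Orientations are given as [roll, pitch, yaw] about the fixed x, y, z axes, in that order (R = Rz(yaw) Ry(pitch) Rx(roll)).
In Python, from plant import status, eyes, hand_in gives the robot as it stands.
- The arm moves only by the tool carry_out, never from a script. Its argument "steps" is a list of rows, each an object of numbers: "x", "y", "z": the shift along the world's x, y, z in m; "spin": the turn about the world's z in rad; "fingers": the opening, from -1 (shut) to 1 (fully open), so that 0 is half open. In form: [{"x": .., "y": .., "z": .., "spin": .., "fingers": ..}, ...]. A call has 1 to 5 rows; each row shifts and turns the commanded pose from where the row before left it; what a row does not reach is not made up. A row lasts 1/10 s, in which the tool goes at most 50 mm and 8.59 degrees, less where a joint would pass 70% of its speed; a pose out of reach is approached as far as the arm can. A call with a gripper value outside its range is refused whole. The fingers move at their own pace and stop on an object; "squeeze" is the grip in N (left out, the last holds). Time passes only in rows, so rows that do not move let the fingers close. It gives the time, the measured TCP pose, the force and the opening at its end, in the units of the state.
- status.sense(): the state, without advancing time (a new reading comes with each control period).
- eyes.snapshot(name): name is "scene" or "top"; returns a dict with "pixels" (420x560x3 uint8, red, green, blue), "z_map" (420x560 float32, m along the optical axis (not along the pixel's ray), 0 where there is no reading), "camera_matrix" (3x3 intrinsics, pixels), "extrinsics" (4x4, takes a point from camera to world coordinates). Camera axes: x right, y up, looking along -z (the intrinsics and any distortion apply to the point x, -y, -z); pixel columns grow to the right and rows downward; lengths in m; the calibration is good to about 2 mm. A picture is of the moment at which its call begins.
- hand_in(): hands the job in, once; it reports no verdict.
The state is a dict: "time": time; "joint_positions": joint angles; "joint_vel": joint speeds; "effort": joint torques, N m; "ee_pos": TCP position; "ee_rot": TCP orientation; "wrist_force": force on the tool from outside, world axes, zero at the start; "wrist_torque": the same for the moment, N m; "opening": finger opening in m.
Only numpy, scipy, OpenCV 4.12 (cv2) and the standard library are available. Lean on these libraries where they do the work, as an engineer would, in place of code of your own. Each camera call takes 0.05 s, during which the arm holds its last target.

## Task

Two little stands on the worktop each carry a stiff fold-away hook: a small wooden serving board hangs on one, and the other hook is folded up. Unfold the folded hook and press it firmly down onto its stop, move the board across so that it hangs freely there behind the upturned tip, then fold the emptied hook up and press it firmly flat, home on its stop. Press by feel, firmly (about 12 N) but never so hard (20 N) that a hook bends, and leave the other kitchen things where they are.

Things in the scene. Friction and masses are not known exactly. Their poses are not given: they have to be found in the camera images.
- stand_a: Fixed wooden stand whose hook carries the board at the start: upright panel 110 mm wide, 14 mm thick, top edge at 180 mm, on a foot 18 mm thick that reaches 75 mm to the front. Origin: on the worktop under the panel's middle; its -x axis points out of the panel on the hook's side, z up. The hinge axis (along y) lies at (-22, 0, 155) mm in this frame.
- stand_b: The other stand, alike in every way, with the hook that is folded up at the start. Same frame and hinge place. The two stands may stand either way round, left and right.
- hook_a (a joint): Hinge of stand_a's steel hook, rad: 0 = unfolded, bar level pointing out of the panel, prong up, on its stop; 1.57 = folded flat, bar upright above the hinge, prong pointing back over the panel's top edge, on its other stop. Stiff: 0.2 N m of friction (3 N at the elbow); stays where left; no catch or spring. More than 20 N at the elbow bends the bar for good. Starts unfolded, with the board on it.
- hook_b (a joint): Hinge of stand_b's steel hook, rad: 0 = unfolded, bar level pointing out of the panel, prong up, on its stop; 1.57 = folded flat, bar upright above the hinge, prong pointing back over the panel's top edge, on its other stop. Stiff: 0.2 N m of friction (3 N at the elbow); stays where left; no catch or spring. More than 20 N at the elbow bends the bar for good. Starts folded or nearly so.
- flex_a (a joint): Springy give of stand_a's hook bar about the hinge axis, rad, added to hook_a (same sense): 0 unloaded, 60 N m/rad, so 1 mm at the elbow for 12 N; negative when pressed down or towards unfolded. Too small to read well through the noise: the pressing force tells more.
- flex_b (a joint): The same give of stand_b's hook bar, added to hook_b.
- hook_a_elbow (a point): Elbow of stand_a's hook: flat steel bar 12 mm wide (y), 8 mm thick, running 71 mm from the hinge axis to here, then a prong at right angles, 8 mm thick, 12 mm wide, ending 20 mm from the bar's middle line. Point on the bar's middle line; frame turns with the hook: +x along the bar to the hinge, z along the prong; the bar's upper face (unfolded) is at z = 4 mm.
- hook_b_elbow (a point): Elbow of stand_b's hook: flat steel bar 12 mm wide (y), 8 mm thick, running 71 mm from the hinge axis to here, then a prong at right angles, 8 mm thick, 12 mm wide, ending 20 mm from the bar's middle line. Point on the bar's middle line; frame turns with the hook: +x along the bar to the hinge, z along the prong; the bar's upper face (unfolded) is at z = 4 mm.
- board_tab (a point): Small wooden serving board, about 180 g, hanging upright: 10 mm thick (x), width along y. Centre of the tab over the slot, 44 mm wide, 22 mm tall, to be gripped across its width. Below it the handle, 44 mm wide, with a slot 26 mm wide and 40 mm tall, then the body, 105 wide and 80 tall; lower edge 131 mm below this point.
- board_slot_top (a point): Middle of the slot's upper edge, 11 mm below board_tab; hung up, this edge rests on the upper face of the hook's bar. To pass the prong the board must be lifted 16 to 32 mm from that rest.
- mug: Cream mug, 83x116x94 mm, a bystander. Origin under its middle.
- mill: Dark wooden salt mill, 58 mm wide, 170 mm tall, a bystander. Origin under its middle.
- cup: Black square cutlery pot, 73x58x103 mm, a bystander. Origin under its middle.
- onion: Onion, 82 mm, a bystander. Origin under its middle.
- lemon: Lemon, 78x55x56 mm, lying between the stands, a bystander. Origin under its middle.
- teaspoon: Steel teaspoon, 130 mm long, lying flat, a bystander. Origin under its middle.
Not all that is in view belongs to the job. Leave any blue look-alike of the stand_b alone.

How it is judged:
On the way, in this order (a step that is already met when the one before it is completed fails the run):
1. the folded hook is unfolded and pressed onto its stop (7 N or more at the elbow) (value of joint hook_b below 0.02 rad and value of joint flex_b below -0.008 rad), for 0.2 s.
2. the board hangs on that hook, let go (x of board_slot_top in the frame of hook_b_elbow between 0.002 and 0.066 m and y of board_slot_top in the frame of hook_b_elbow between -0.014 and 0.014 m and z of board_slot_top in the frame of hook_b_elbow between -0.002 and 0.01 m and contact force between each of the arm, the fingers and board below 0.1 N), for 0.2 s.
3. the emptied hook is folded and pressed flat onto its stop (7 N or more at the elbow) (value of joint hook_a above 1.55 rad and value of joint flex_a above 0.008 rad), for 0.2 s.
At the end, for the whole second after the job is handed in: hook_b is unfolded on its stop (within 0.05 rad), the board hangs by its slot on hook_b's bar between prong and hinge, upright within 0.3 rad, let go and at rest but for a slight swing (under 0.3 m/s), and hook_a is folded flat on its stop (within 0.05 rad) (all of step 2 and value of joint hook_b below 0.05 rad and value of joint hook_a above 1.52 rad and linear speed of board below 0.3 m/s and angle between board's own z axis and vertical below 0.3 rad); the robot touches nothing.
It fails at once if hook_a is loaded with more than 20 N at the elbow and bends (value of joint flex_a below -0.0237 rad or value of joint flex_a above 0.0237 rad).
It fails at once if hook_b is loaded with more than 20 N at the elbow and bends (value of joint flex_b below -0.0237 rad or value of joint flex_b above 0.0237 rad).
It fails at once if the board is pushed against a hook with more than 20 N (contact force between board and hook_a above 20 N or contact force between board and hook_b above 20 N).
It fails at once if the board is dropped or set down low (height (world z) of board_tab below 0.13 m).
It fails at once if a bystander is moved by more than 30 mm (distance of any of mug, mill, cup, onion, lemon, teaspoon from where it was at the start of the episode above 0.03 m).
It also fails if it takes over 72 s, if anything falls off the work surface, if the arm or the gripper's body presses on something with over 40 N, if the wrist force passes 120 N, or if a joint passes its speed limit or range.

## Working session

There is one attempt and no reset: what is moved stays moved. The work goes in short steps, Python scripts to look and compute and a tool call to move; the robot and the scene stay as the last step left them, time stands still between calls to the robot, and variables do not carry over. Pictures are saved under pics/ and viewed, and the job is handed in when it is done.

Besides the shell and the picture viewer there is one more tool, called after "Request:" as name(argument=value, ...), one argument or row to a line, values as JSON. carry_out: Moves the arm, as the interface text tells. Its arguments: {"type":"object","properties":{"steps":{"type":"array","items":{"type":"object","properties":{"x":{"type":"number"},"y":{"type":"number"},"z":{"type":"number"},"spin":{"type":"number"},"fingers":{"type":"number"}}}},"squeeze":{"type":"number"}},"required":["steps"]}

```bash
mkdir -p pics; ls
python3 - <<'E'
from plant import status, eyes
import cv2,numpy as np
s=status.sense()
for k,v in s.items(): print(k,np.round(v,4))
for n in ("scene","top"):
    d=eyes.snapshot(n)
    np.savez(f"{n}0.npz",**d)
    cv2.imwrite(f"pics/{n}0.png",d["pixels"][:,:,::-1])
    print(n,d["camera_matrix"],d["extrinsics"].round(3),(d["z_map"]>0).mean())
E
```

```text
pics
time 0.0
joint_positions [ 1.1519  0.2458  1.559  -0.      1.3387 -0.1741]
joint_vel [-0.0007  0.0004  0.0007 -0.0019  0.0006 -0.0002]
effort [ 3.00000e-04 -4.15832e+01 -3.14607e+01  6.84000e-02  3.31000e-02
 -2.00000e-04]
ee_pos [0.1574 0.6302 0.3016]
ee_rot [-1.741   1.5689 -1.9858]
wrist_force [ 0.4943 -0.0087 -1.089 ]
wrist_torque [ 0.0201  0.0161 -0.0039]
opening 0.0937
scene [[482.85901046   0.         274.98563461]
 [  0.         482.85901046 212.31516844]
 [  0.           0.           1.        ]] [[-0.996  0.041 -0.081  0.304]
 [-0.091 -0.452  0.887  1.655]
 [-0.     0.891  0.454  1.043]
 [ 0.     0.     0.     1.   ]] 0.9957780612244898
top [[422.5099415    0.         289.07186722]
 [  0.         422.5099415  209.91814876]
 [  0.           0.           1.        ]] [[ 0.007  0.999 -0.052  0.359]
 [-1.     0.007 -0.007 -0.122]
 [-0.007  0.052  0.999  1.569]
 [ 0.     0.     0.     1.   ]] 0.9958375850340137
```

View pics/scene0.png

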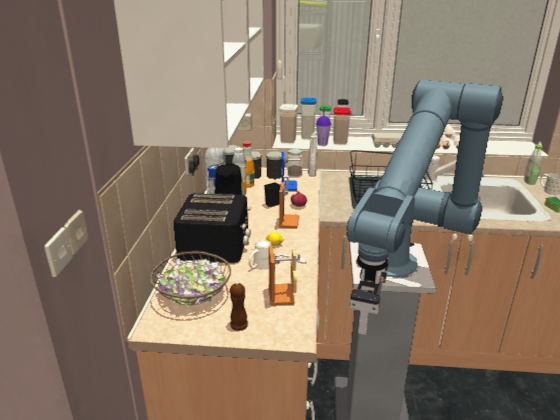

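View pics/top0.png

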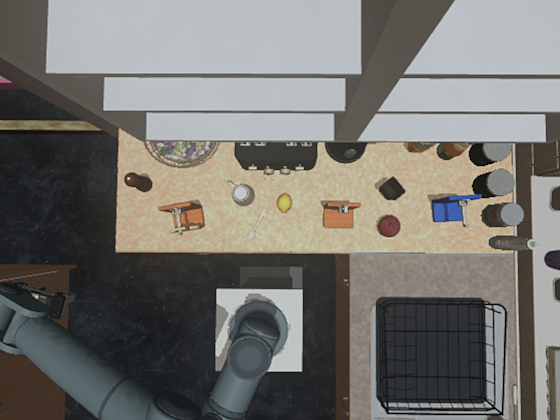

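```bash
cat > h.py <<'E'
import numpy as np,cv2
def load(n): return dict(np.load(n))
def cloud(d):
    K=d["camera_matrix"];E=d["extrinsics"];z=d["z_map"].astype(float)
    v,u=np.indices(z.shape)
    X=(u-K[0,2])/K[0,0]*z;Y=-(v-K[1,2])/K[1,1]*z
    P=np.stack([X,Y,-z],-1)@E[:3,:3].T+E[:3,3]
    P[z==0]=np.nan
    return P
def crop(d,u0,v0,u1,v1,s,fn):
    im=d["pixels"][v0:v1,u0:u1,::-1]
    cv2.imwrite(fn,cv2.resize(im,None,fx=s,fy=s,interpolation=cv2.INTER_CUBIC))
def ray(d,u,v):
    K=d["camera_matrix"];E=d["extrinsics"]
    r=E[:3,:3]@np.array([(u-K[0,2])/K[0,0],-(v-K[1,2])/K[1,1],-1]);return E[:3,3],r
def onz(d,u,v,z):
    c,r=ray(d,u,v);return c+r*(z-c[2])/r[2]
E
python3 - <<'E'
from h import *
t=load("top0.npz");s=load("scene0.npz")
a=[(t,150,190,220,245),(t,310,190,370,235)]
A=cv2.resize(t["pixels"][190:245,140:230,::-1],None,fx=8,fy=8,interpolation=2);cv2.imwrite("pics/ta.png",A)
A=cv2.resize(t["pixels"][190:245,300:390,::-1],None,fx=8,fy=8,interpolation=2);cv2.imwrite("pics/tb.png",A)
A=cv2.resize(s["pixels"][235:310,245:325,::-1],None,fx=7,fy=7,interpolation=2);cv2.imwrite("pics/sa.png",A)
A=cv2.resize(s["pixels"][170:245,250:330,::-1],None,fx=7,fy=7,interpolation=2);cv2.imwrite("pics/sb.png",A)
E
```

```text
(no output)
```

View pics/ta.png

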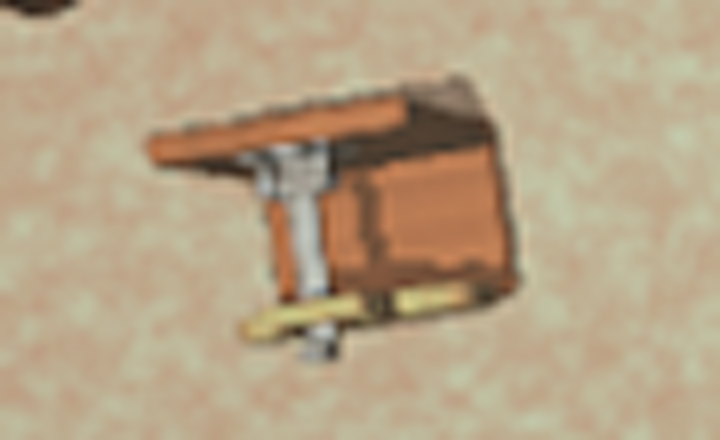

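View pics/tb.png

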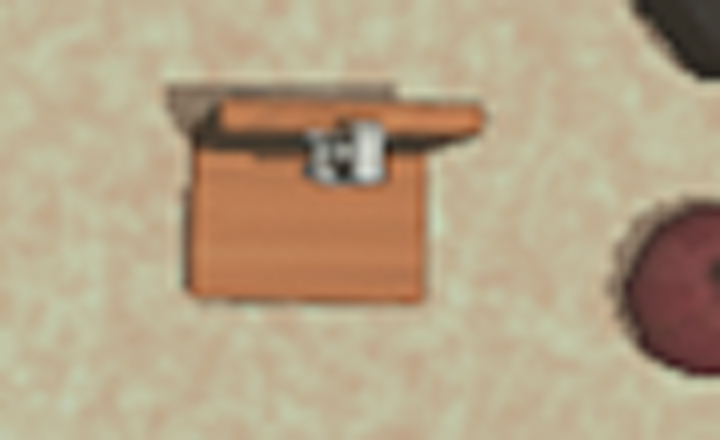

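View pics/sa.png

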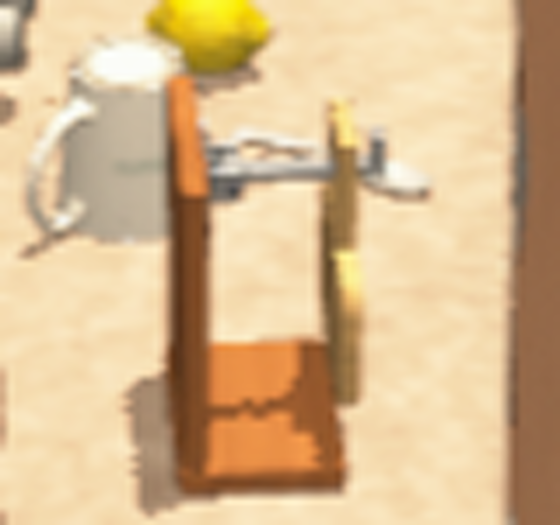

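View pics/sb.png

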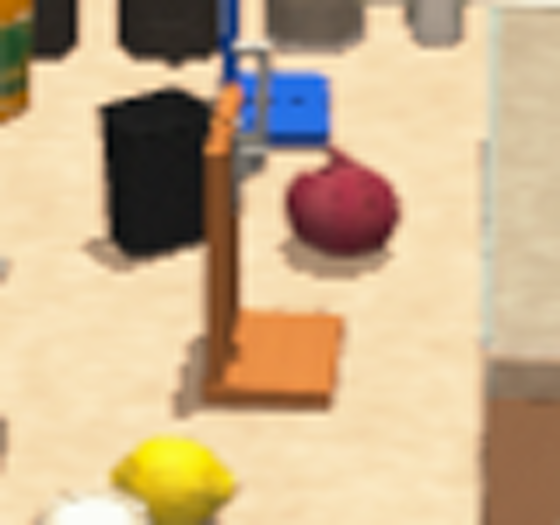

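```bash
cat > m.py <<'E'
from h import *
t=load("top0.npz");s=load("scene0.npz")
for nm,(yr) in {"a":(0.15,0.45),"b":(-0.45,-0.15)}.items():
  for cn,d in (("top",t),("scene",s)):
    P=cloud(d);hsv=cv2.cvtColor(d["pixels"],cv2.COLOR_RGB2HSV)
    H,S,V=[hsv[...,i].astype(int) for i in range(3)]
    reg=(P[...,1]>yr[0])&(P[...,1]<yr[1])&(P[...,0]>.3)&(P[...,0]<.6)
    org=reg&(H<14)&(S>150)
    for z0,z1,lab in((.172,.19,"ptop"),(.01,.026,"foot")):
        m=org&(P[...,2]>z0)&(P[...,2]<z1)
        q=P[m]
        if len(q)<8: continue
        r=cv2.minAreaRect((q[:,:2]*1000).astype(np.float32))
        print(nm,cn,lab,len(q),q.mean(0).round(4),[np.round(x,1) for x in r])
    gray=reg&(S<70)&(P[...,2]>.10)
    q=P[gray]
    print(nm,cn,"gray",len(q))
    if cn=="top" or 1:
        vv,uu=np.nonzero(gray)
        for u,v,p in zip(uu,vv,q): print("  ",u,v,p.round(3),d["pixels"][v,u]) if len(q)<80 else 0
    if nm=="a":
        yel=reg&(H>=18)&(H<32)&(S>70)&(P[...,2]>.03)
        q=P[yel]; print("board",len(q),q.min(0),q.max(0))
        qq=q[q[:,2]>.1]
        r=cv2.minAreaRect((qq[:,:2]*1000).astype(np.float32));print("  tall",len(qq),r,qq.mean(0),qq[:,2].max())
E
python3 m.py
```

```text
a top foot 17 [0.3959 0.3058 0.0164] [array([398.1, 299.6]), array([38.6, 26.1]), np.float64(7.2)]
a top gray 4128
board 92 [0.35589747 0.19943926 0.03732292] [0.52529446 0.4235928  0.18554829]
  tall 74 ((424.449951171875, 327.18756103515625), (249.67066955566406, 65.67220306396484), 53.362159729003906) [0.37119926 0.24794695 0.14869948] 0.18554828892349273
a scene ptop 53 [0.4429 0.2879 0.1774] [array([443. , 282.2]), array([12.6, 98.2]), np.float64(9.1)]
a scene foot 319 [0.4068 0.284  0.0163] [array([441.7, 344.1]), array([293.5, 105.4]), np.float64(61.6)]
a scene gray 1272
board 47 [0.35958555 0.23877364 0.08697996] [0.59950109 0.32507018 0.18422665]
  tall 43 ((366.9532775878906, 273.21820068359375), (10.639360427856445, 69.4209213256836), 5.013830661773682) [0.36618306 0.27741083 0.14148328] 0.18422665230457302
b top foot 12 [ 0.4108 -0.3227  0.0178] [array([ 413.2, -291. ]), array([101.3,  66. ]), np.float64(88.2)]
b top gray 10945
b scene ptop 26 [ 0.4536 -0.2727  0.1765] [array([ 454.1, -282.9]), array([111.8,  13.2]), np.float64(89.3)]
b scene foot 160 [ 0.4164 -0.2759  0.0159] [array([ 418.2, -282.2]), array([109.7,  79.9]), np.float64(88.2)]
b scene gray 889
```

Run:
```python
from h import *
t=load("top0.npz");P=cloud(t);hsv=cv2.cvtColor(t["pixels"],cv2.COLOR_RGB2HSV)
np.set_printoptions(linewidth=250)
print("a z mm");print((P[200:238,158:206:2,2]*1000).astype(int))
print("b z mm");print((P[198:232,320:364:2,2]*1000).astype(int))
print(hsv[212:226:3,345],hsv[204,330:360:4])
```

```text
a z mm
[[                  -7                    2                   -3                   -4                   -4                   -4                   -8                    0                    1                   -5                    0
                    -7                   -1                   -1                   -8                    0                   -6                   -2                    0                   -2                   -8                   -3
                     1                   -3]
 [                  -2                   -2                   -3                    1                   -8                   -4                   -6                   -1                   -1                   -7                   -7
                    -4                    2                   -2                    0                    0                   -3                   -5                  -10                   -5                    3                    6
                     0                   -2]
 [                  -8                   -7                    5 -92233
[... 28228 characters left out ...]
                    0                   -1                   -5                    2                    2                    0                    0
                    -1                    8                   -7                    1                    1                   -8                   -2                   -4                   -1                    3                   -5]]
[[ 66   8 159]
 [ 12 142 189]
 [ 12 140 182]
 [ 12 140 189]
 [ 12 143 178]] [[ 12 144 195]
 [ 11 141 181]
 [ 12 144 181]
 [ 12 139 152]
 [ 12 153 165]
 [ 13 141 195]
 [ 11 146 190]
 [ 11 148 191]]<stdin>:4: RuntimeWarning: invalid value encountered in cast
<stdin>:5: RuntimeWarning: invalid value encountered in cast
```

```bash
cat > m.py <<'E'
from h import *
import sys
np.set_printoptions(linewidth=200,suppress=True)
def go(t,s):
 for nm,(yr) in {"a":(0.15,0.45),"b":(-0.45,-0.15)}.items():
  for cn,d in (("top",t),("scene",s)):
    P=cloud(d);hsv=cv2.cvtColor(d["pixels"],cv2.COLOR_RGB2HSV)
    H,S,V=[hsv[...,i].astype(int) for i in range(3)]
    reg=(P[...,1]>yr[0])&(P[...,1]<yr[1])&(P[...,0]>.3)&(P[...,0]<.52)
    def rect(lab,m,z):
        v,u=np.nonzero(m)
        if len(v)<6: print(nm,cn,lab,len(v));return
        q=np.array([onz(d,a,b,z)[:2] for a,b in zip(u,v)])*1000
        r=cv2.minAreaRect(q.astype(np.float32)); dp=P[m]
        print(nm,cn,lab,len(v),"ray mean",q.mean(0).round(1),"rect",*[np.round(x,1) for x in r],"zmean",dp[:,2].mean().round(4))
    org=reg&(H<16)&(S>110)
    rect("ptop",org&(abs(P[...,2]-.178)<.012),.18)
    rect("foot",org&(abs(P[...,2]-.017)<.012),.018)
    rect("steel lvl",reg&(S<80)&(abs(P[...,2]-.157)<.010),.159)
    rect("steel hi",reg&(S<80)&(P[...,2]>.205)&(P[...,2]<.26),.23)
    if nm=="a":
        rect("tab",reg&(H>=17)&(H<34)&(S>80)&(P[...,2]>.168),.181)
if __name__=="__main__":
    go(load(sys.argv[1]),load(sys.argv[2]))
E
python3 m.py top0.npz scene0.npz
```

```text
a top ptop 126 ray mean [441.1 264.2] rect [425.3 269.9] [98.4 82.1] 77.7 zmean 0.1776
a top foot 383 ray mean [410.  251.4] rect [430.  325.5] [260.6  95.9] 72.3 zmean 0.0157
a top steel lvl 100 ray mean [405.3 260.5] rect [392.3 262.9] [87.2 30.8] 3.6 zmean 0.1576
a top steel hi 0
a top tab 36 ray mean [368.1 249.9] rect [368.6 248.1] [ 8.7 43.7] 9.9 zmean 0.1777
a scene ptop 86 ray mean [441.8 290.5] rect [442.1 288.1] [ 16.5 125.3] 11.0 zmean 0.1763
a scene foot 422 ray mean [407.8 288.1] rect [428.1 341.6] [275.  113.3] 72.3 zmean 0.0159
a scene steel lvl 101 ray mean [402.5 267.2] rect [411.1 267.4] [ 66.5 119.6] 74.4 zmean 0.1577
a scene steel hi 0
a scene tab 24 ray mean [368.4 267.7] rect [368.3 266.2] [10.1 51. ] 3.4 zmean 0.1784
b top ptop 110 ray mean [ 452.3 -290.6] rect [ 452.1 -290.7] [102.3  11.3] 87.9 zmean 0.1785
b top foot 501 ray mean [ 410.1 -289.1] rect [ 412.2 -289.4] [106.4  68.6] 88.2 zmean 0.0165
b top steel lvl 30 ray mean [ 435.2 -285.1] rect [ 435.  -289.6] [33.3 17.7] 79.0 zmean 0.1591
b top steel hi 26 ray mean [ 435.9 -290.8] rect [ 436.2 -291. ] [19.1  9.5] 0.0 zmean 0.2277
b scene ptop 43 ray mean [ 452.4 -263.3] rect [ 452.3 -263.2] [138.5  15.2] 88.9 zmean 0.1753
b scene foot 223 ray mean [ 415.9 -273.6] rect [ 409.5 -334.5] [263.1  84.9] 82.9 zmean 0.0156
b scene steel lvl 27 ray mean [ 436.2 -276. ] rect [ 436.1 -272. ] [17.7 63.7] 4.0 zmean 0.1576
b scene steel hi 18 ray mean [ 432.9 -262.9] rect [ 435.3 -250.9] [17.4 65.6] 4.0 zmean 0.2207
```

```bash
cat > m2.py <<'E'
from h import *
import sys
np.set_printoptions(linewidth=200,suppress=True)
t=load(sys.argv[1]);s=load(sys.argv[2])
def big(m):
    n,l,st,c=cv2.connectedComponentsWithStats(m.astype(np.uint8),connectivity=4)
    return l==1+np.argmax(st[1:,4])
for nm,yr in {"a":(0.15,0.45),"b":(-0.45,-0.15)}.items():
  for cn,d in (("top",t),("scene",s)):
    P=cloud(d);hsv=cv2.cvtColor(d["pixels"],cv2.COLOR_RGB2HSV)
    H,S,V=[hsv[...,i].astype(int) for i in range(3)]
    reg=(P[...,1]>yr[0])&(P[...,1]<yr[1])&(P[...,0]>.3)&(P[...,0]<.52)
    org=reg&(H<16)&(S>110)
    yel=reg&(H>=17)&(H<34)&(S>80)
    tol=.012 if cn=="top" else .005
    for lab,m,z in (("ptop",org&(abs(P[...,2]-.178)<tol),.18),("foot",org&(abs(P[...,2]-.016)<tol),.018),("tab",yel&(abs(P[...,2]-.178)<tol),.181)):
        if m.sum()<6: continue
        m=big(m);v,u=np.nonzero(m)
        q=np.array([onz(d,a,b,z)[:2] for a,b in zip(u,v)])*1000
        p=P[m][:,:2]*1000
        for L,w in (("ray",q),("dep",p)):
            r=cv2.minAreaRect(w.astype(np.float32)); vx=np.linalg.svd(w-w.mean(0))[2][0]
            print(nm,cn,lab,L,len(v),w.mean(0).round(1),"rect",*[np.round(x,1) for x in r],"axis deg",np.degrees(np.arctan(vx[0]/vx[1])).round(1))
E
python3 m2.py top0.npz scene0.npz
```

```text
a top ptop ray 123 [442.7 264.9] rect [442.7 266.2] [ 13.1 104.6] 9.9 axis deg -10.4
a top ptop dep 123 [442.8 265.6] rect [443.4 266.6] [ 12.6 104.2] 9.8 axis deg -10.4
a top foot ray 356 [410.4 246.1] rect [411.1 248.1] [66.5 84.8] 1.0 axis deg -8.6
a top foot dep 356 [410.5 246.6] rect [406.4 248.6] [68.  83.1] 8.9 axis deg -8.9
a top tab ray 36 [368.1 249.9] rect [368.6 248.1] [ 8.7 43.7] 9.9 axis deg -8.1
a top tab dep 36 [368.1 250.8] rect [368.6 249. ] [ 8.  42.8] 9.1 axis deg -8.4
a scene ptop ray 73 [443.  283.8] rect [443.2 282.5] [ 14.4 113.7] 8.8 axis deg -9.2
a scene ptop dep 73 [443.4 280. ] rect [444. 275.] [ 14.5 112.8] 9.1 axis deg -9.2
a scene foot ray 337 [402.1 277. ] rect [410.3 274.9] [ 81.5 116.8] 10.3 axis deg -2.3
a scene foot dep 337 [402.3 274.7] rect [410.  267.9] [ 81.6 117.3] 8.8 axis deg -1.8
a scene tab ray 21 [368.4 267.3] rect [368.  266.1] [ 8.4 51.4] 8.4 axis deg -8.7
a scene tab dep 21 [368.6 262.8] rect [368.6 261.5] [ 7.7 45.7] 10.1 axis deg -9.4
b top ptop ray 110 [ 452.3 -290.6] rect [ 452.1 -290.7] [102.3  11.3] 87.9 axis deg 1.8
b top ptop dep 110 [ 452.4 -290.7] rect [ 452.4 -291.1] [102.4  11.2] 88.0 axis deg 1.9
b top foot ray 502 [ 410.1 -289. ] rect [ 412.2 -289.4] [106.4  68.6] 88.2 axis deg 5.9
b top foot dep 502 [ 410.1 -289.2] rect [ 412.2 -290.2] [106.1  68.5] 88.2 axis deg 6.0
b scene ptop ray 34 [ 453.3 -271.6] rect [ 453.2 -272.9] [119.4  13.1] 88.6 axis deg 0.9
b scene ptop dep 34 [ 453.9 -278.7] rect [ 453.8 -284.4] [114.9  13.2] 88.9 axis deg 1.1
b scene foot ray 176 [ 414.9 -274. ] rect [ 415.1 -273.4] [117.9  78.8] 83.9 axis deg 4.8
b scene foot dep 176 [ 415.1 -278. ] rect [ 413.3 -281.2] [114.2  77.5] 80.1 axis deg 5.5
```

```bash
cat > st.py <<'E'
from plant import status
import numpy as np
from scipy.spatial.transform import Rotation as R
s=status.sense()
M=R.from_euler("xyz",s["ee_rot"]).as_matrix()
print("t",round(s["time"],2),"tcp",np.round(s["ee_pos"],4),"F",np.round(s["wrist_force"],2),"T",np.round(s["wrist_torque"],2),"open",round(float(s["opening"]),4))
print("xaxis",M[:,0].round(3),"jaw deg",np.degrees(np.arctan2(M[1,1],M[0,1])).round(2),"q6",np.round(s["joint_positions"],2))
E
python3 st.py
python3 - <<'E'
from h import *
t=load("top0.npz");P=cloud(t);hsv=cv2.cvtColor(t["pixels"],cv2.COLOR_RGB2HSV)
S=hsv[...,1].astype(int);H=hsv[...,0]
for v in range(208,237):
    r=[u for u in range(165,195) if S[v,u]<75 and P[v,u,2]>.135]
    if r: print(v,r[0],r[-1],(onz(t,np.mean(r),v,.159)*1000).round(1),"zmed",np.median(P[v,r,2]).round(3))
print("b")
for v in range(200,216):
    r=[u for u in range(330,360) if S[v,u]<75 and P[v,u,2]>.21]
    if r: print(v,r[0],r[-1],(onz(t,np.mean(r),v,.229)*1000).round(1),"zmed",np.median(P[v,r,2]).round(3))
s=load("scene0.npz");P=cloud(s);hsv=cv2.cvtColor(s["pixels"],cv2.COLOR_RGB2HSV);S=hsv[...,1].astype(int)
m=(S<90)&(P[...,1]<-.25)&(P[...,1]>-.33)&(P[...,0]<.5)&(P[...,0]>.38)&(P[...,2]>.15)
for v,u in zip(*np.nonzero(m)): print(v,u,P[v,u].round(3),end=";")
E
```

```text
t 0.1 tcp [0.1574 0.6303 0.3017] F [-0.04  0.27 -0.86] T [-0.01 -0.01 -0.01] open 0.0941
xaxis [-0.001 -0.002 -1.   ] jaw deg 75.97 q6 [ 1.15  0.25  1.56 -0.    1.34 -0.17]
208 174 183 [436.5 258.6 159. ] zmed 0.169
209 170 181 [433.1 268.6 159. ] zmed 0.158
210 172 181 [429.7 265.2 159. ] zmed 0.151
211 173 181 [426.4 263.4 159. ] zmed 0.159
212 173 181 [423.  263.4 159. ] zmed 0.16
213 172 180 [419.7 266.7 159. ] zmed 0.156
214 173 179 [416.3 266.6 159. ] zmed 0.156
215 176 179 [413.  261.5 159. ] zmed 0.159
216 176 179 [409.7 261.4 159. ] zmed 0.154
217 177 179 [406.3 259.7 159. ] zmed 0.159
218 177 179 [403.  259.6 159. ] zmed 0.155
219 177 179 [399.6 259.5 159. ] zmed 0.156
220 177 179 [396.3 259.5 159. ] zmed 0.157
221 177 179 [393.  259.4 159. ] zmed 0.159
222 177 180 [389.6 257.6 159. ] zmed 0.159
223 178 180 [386.3 255.9 159. ] zmed 0.157
224 178 180 [383.  255.8 159. ] zmed 0.154
225 178 180 [379.6 255.8 159. ] zmed 0.157
226 178 180 [376.3 255.7 159. ] zmed 0.158
227 178 178 [372.9 259.  159. ] zmed 0.175
230 179 181 [363.  252.1 159. ] zmed 0.154
231 179 181 [359.6 252.  
[... 1444 characters left out ...]
33 -0.291  0.165];189 287 [ 0.428 -0.289  0.166];190 283 [ 0.445 -0.271  0.169];190 284 [ 0.442 -0.295  0.158];190 285 [ 0.438 -0.292  0.159];190 286 [ 0.432 -0.28   0.165];190 287 [ 0.429 -0.294  0.159];191 283 [ 0.445 -0.275  0.162];191 284 [ 0.441 -0.274  0.163];191 285 [ 0.437 -0.284  0.158];191 286 [ 0.432 -0.272  0.164];191 287 [ 0.428 -0.29   0.156];192 283 [ 0.444 -0.263  0.163];192 284 [ 0.441 -0.279  0.155];192 285 [ 0.437 -0.282  0.154];192 286 [ 0.432 -0.275  0.157];192 287 [ 0.427 -0.268  0.161];193 283 [ 0.445 -0.268  0.156];193 284 [ 0.441 -0.279  0.151];193 285 [ 0.436 -0.271  0.154];193 286 [ 0.431 -0.259  0.16 ];193 287 [ 0.428 -0.28   0.15 ];194 283 [ 0.445 -0.269  0.15 ];
```

Request:
carry_out(
  steps=[
    {"x": 0.025, "y": -0.03, "z": 0.03, "spin": 0.1, "fingers": -1},
    {"x": 0.03, "y": -0.038, "spin": 0.113, "fingers": -1},
    {"x": 0.03, "y": -0.038, "fingers": -1},
    {"x": 0.03, "y": -0.038, "fingers": -1},
    {"x": 0.03, "y": -0.038, "fingers": -1},
  ],
  squeeze=20,
)

```text
schema error: expected keys x, y, z, spin, fingers
```

Request:
carry_out(
  steps=[
    {"x": 0.025, "y": -0.04, "fingers": -1},
    {"x": 0.025, "y": -0.04, "fingers": -1},
    {"x": 0.025, "y": -0.04, "fingers": -1},
    {"x": 0.025, "y": -0.04, "fingers": -1},
    {"x": 0.025, "y": -0.04, "fingers": -1},
  ],
)

```text
schema error: expected keys x, y, z, spin, fingers
```

```bash
python3 st.py
```

```text
t 0.1 tcp [0.1574 0.6303 0.3017] F [-0.04  0.27 -0.86] T [-0.01 -0.01 -0.01] open 0.0941
xaxis [-0.001 -0.002 -1.   ] jaw deg 75.97 q6 [ 1.15  0.25  1.56 -0.    1.34 -0.17]
```

All keys are required in each row.

Request:
carry_out(
  steps=[
    {"x": 0.025, "y": -0.03, "z": 0.03, "spin": 0.1, "fingers": -1},
    {"x": 0.03, "y": -0.038, "z": 0, "spin": 0.113, "fingers": -1},
    {"x": 0.03, "y": -0.038, "z": 0, "spin": 0, "fingers": -1},
    {"x": 0.03, "y": -0.038, "z": 0, "spin": 0, "fingers": -1},
    {"x": 0.03, "y": -0.038, "z": 0, "spin": 0, "fingers": -1},
  ],
  squeeze=20,
)

```text
time: 0.6
ee_pos: [0.3031, 0.4469, 0.3323]
ee_rot: [-2.196, 1.57, -2.227]
wrist_force: [0.9, 0.4, 0.8]
opening: 0.0574
```

Request:
carry_out(
  steps=[
    {"x": 0.025, "y": -0.04, "z": 0, "spin": 0, "fingers": -1},
    {"x": 0.025, "y": -0.04, "z": 0, "spin": 0, "fingers": -1},
    {"x": 0.025, "y": -0.04, "z": 0, "spin": 0, "fingers": -1},
    {"x": 0.025, "y": -0.04, "z": 0, "spin": 0, "fingers": -1},
    {"x": 0.025, "y": -0.04, "z": 0, "spin": 0, "fingers": -1},
  ],
)

```text
time: 1.1
ee_pos: [0.428, 0.2468, 0.3324]
ee_rot: [-2.948, 1.571, -2.98]
wrist_force: [0.7, 0.8, 0.7]
opening: 0.0177
```

```bash
python3 st.py
```

```text
t 1.1 tcp [0.428  0.2468 0.3324] F [0.73 0.79 0.73] T [ 0.08 -0.02  0.03] open 0.0177
xaxis [-0. -0. -1.] jaw deg 88.18 q6 [ 0.29 -0.15  1.92  0.    1.38 -1.25]
```

Request:
carry_out(
  steps=[
    {"x": 0.009, "y": -0.048, "z": 0.004, "spin": 0, "fingers": -1},
    {"x": 0.009, "y": -0.048, "z": 0.004, "spin": 0, "fingers": -1},
    {"x": 0.009, "y": -0.048, "z": 0, "spin": 0, "fingers": -1},
    {"x": 0.01, "y": -0.048, "z": 0, "spin": 0, "fingers": -1},
    {"x": 0.01, "y": -0.048, "z": 0, "spin": 0, "fingers": -1},
  ],
)

```text
time: 1.6
ee_pos: [0.4743, 0.0067, 0.3405]
ee_rot: [0.373, 1.571, 0.341]
wrist_force: [1.0, 0.4, -0.1]
opening: 0.0005
```

Request:
carry_out(
  steps=[
    {"x": 0, "y": -0.049, "z": 0, "spin": 0, "fingers": -1},
    {"x": 0, "y": -0.049, "z": 0, "spin": 0, "fingers": -1},
    {"x": 0, "y": -0.049, "z": 0, "spin": 0, "fingers": -1},
    {"x": 0, "y": -0.049, "z": 0, "spin": 0, "fingers": -1},
    {"x": 0, "y": -0.049, "z": 0, "spin": 0, "fingers": -1},
  ],
)

```text
time: 2.1
ee_pos: [0.4739, -0.2383, 0.3403]
ee_rot: [2.066, 1.57, 2.034]
wrist_force: [1.2, 0.3, 0.7]
opening: 0.0007
```

Request:
carry_out(
  steps=[
    {"x": 0, "y": -0.03, "z": 0, "spin": 0, "fingers": -1},
    {"x": 0, "y": -0.022, "z": 0, "spin": 0, "fingers": -1},
    {"x": 0, "y": 0, "z": 0, "spin": 0, "fingers": -1},
  ],
)

```text
time: 2.4
ee_pos: [0.474, -0.2905, 0.34]
ee_rot: [2.7, 1.57, 2.665]
wrist_force: [-0.5, 0.1, -0.5]
opening: 0.0004
```

```bash
python3 st.py
cat > snap.py <<'E'
import sys
from h import *
from plant import eyes
tag=sys.argv[1]; b=sys.argv[2]
box={"top":{"a":(130,185,230,260),"b":(295,185,395,260)},"scene":{"a":(225,215,345,305),"b":(230,150,350,240)}}
out=[]
for n in ("top","scene"):
    d=eyes.snapshot(n);np.savez(f"{n}{tag}.npz",**d)
    u0,v0,u1,v1=box[n][b]
    out.append(cv2.resize(d["pixels"][v0:v1,u0:u1,::-1],(400,300),interpolation=2))
cv2.imwrite(f"pics/{tag}.png",cv2.resize(np.hstack(out),(800,300)))
E
python3 snap.py 1 b
```

```text
t 2.4 tcp [ 0.474  -0.2905  0.34  ] F [-0.47  0.13 -0.49] T [ 0.04 -0.02 -0.  ] open 0.0004
xaxis [-0.001  0.    -1.   ] jaw deg 87.99 q6 [-0.75 -0.    1.76 -0.    1.39 -2.29]
```

View pics/1.png

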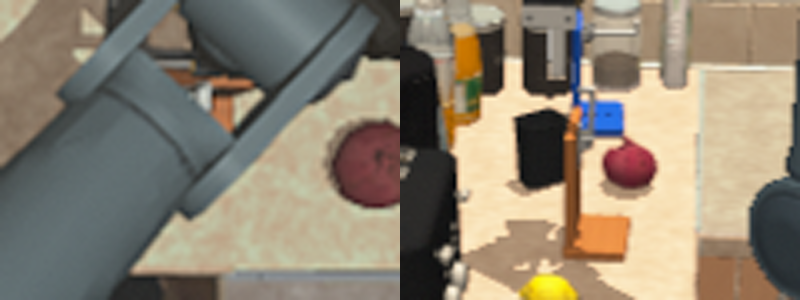

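```bash
cat >> h.py <<'E'
def proj(d,p):
    E=d["extrinsics"];K=d["camera_matrix"];c=E[:3,:3].T@(np.array(p)-E[:3,3])
    return np.array([K[0,0]*c[0]/-c[2]+K[0,2],K[1,1]*-c[1]/-c[2]+K[1,2]])
E
python3 - <<'E'
from h import *
d=load("scene1.npz")
for p in [(.474,-.29,.243),(.474,-.29,.34),(.466,-.29,.243),(.482,-.29,.243)]: print(p,proj(d,p).round(1))
cv2.imwrite("pics/1s.png",cv2.resize(d["pixels"][130:200,240:340,::-1],None,fx=8,fy=8,interpolation=2))
E
```

```text
(0.474, -0.29, 0.243) [276.8 172.4]
(0.474, -0.29, 0.34) [276.8 151.2]
(0.466, -0.29, 0.243) [278.6 172.4]
(0.482, -0.29, 0.243) [275.  172.3]
```

View pics/1s.png

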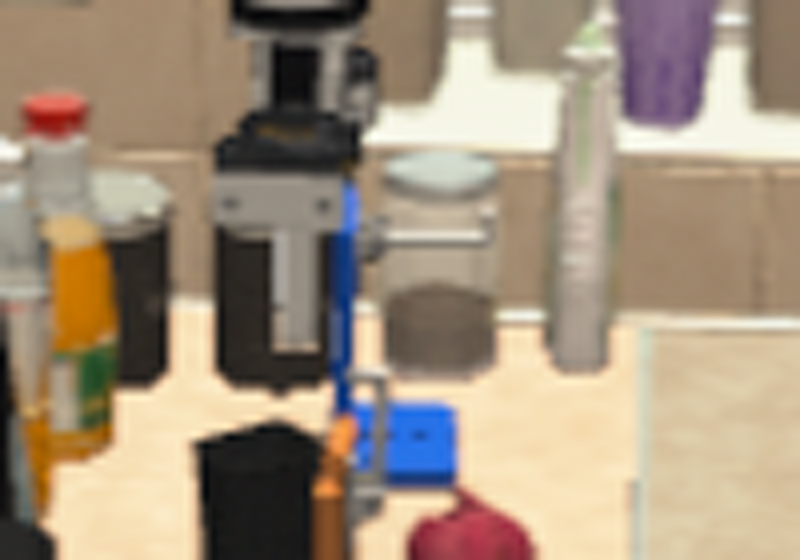

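Request:
carry_out(
  steps=[
    {"x": 0, "y": 0, "z": -0.02, "spin": 0, "fingers": -1},
    {"x": 0, "y": 0, "z": -0.018, "spin": 0, "fingers": -1},
    {"x": -0.008, "y": 0, "z": 0, "spin": 0, "fingers": -1},
    {"x": -0.006, "y": 0, "z": 0, "spin": 0, "fingers": -1},
    {"x": -0.006, "y": 0, "z": 0, "spin": 0, "fingers": -1},
  ],
)

```text
time: 3.0
ee_pos: [0.4546, -0.288, 0.304]
ee_rot: [-0.434, 1.568, -0.466]
wrist_force: [3.4, 0.4, 0.6]
opening: 0.0008
```

Request:
carry_out(
  steps=[
    {"x": -0.006, "y": 0, "z": 0, "spin": 0, "fingers": -1},
    {"x": -0.006, "y": 0, "z": 0, "spin": 0, "fingers": -1},
    {"x": -0.006, "y": 0, "z": 0, "spin": 0, "fingers": -1},
  ],
)

```text
time: 3.3
ee_pos: [0.4365, -0.2887, 0.3039]
ee_rot: [-0.733, 1.568, -0.765]
wrist_force: [3.5, -0.2, 3.5]
opening: 0.0003
```

Request:
carry_out(
  steps=[
    {"x": -0.008, "y": 0, "z": 0, "spin": 0, "fingers": -1},
    {"x": -0.008, "y": 0, "z": 0, "spin": 0, "fingers": -1},
    {"x": -0.008, "y": 0, "z": 0, "spin": 0, "fingers": -1},
  ],
)

```text
time: 3.6
ee_pos: [0.4116, -0.288, 0.3014]
ee_rot: [1.926, 1.569, 1.894]
wrist_force: [5.4, -0.2, -4.0]
opening: 0.0005
```

```bash
python3 st.py; python3 snap.py 2 b;python3 - <<'E'
from h import *
d=load("scene2.npz")
cv2.imwrite("pics/2s.png",cv2.resize(d["pixels"][130:200,240:340,::-1],None,fx=8,fy=8,interpolation=2))
E
```

```text
t 3.6 tcp [ 0.4116 -0.288   0.3014] F [ 5.39 -0.17 -3.96] T [ 0.01 -0.99  0.1 ] open 0.0005
xaxis [-0.001  0.002 -1.   ] jaw deg 88.17 q6 [-0.84 -0.11  1.93  0.    1.32 -2.38]
```

View pics/2s.png

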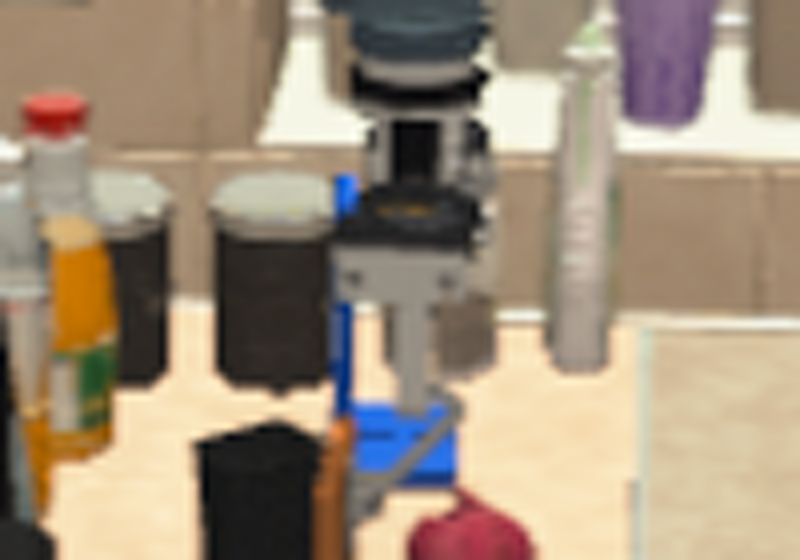

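Request:
carry_out(
  steps=[
    {"x": -0.006, "y": 0, "z": 0, "spin": 0, "fingers": -1},
    {"x": -0.006, "y": 0, "z": 0, "spin": 0, "fingers": -1},
    {"x": 0.004, "y": 0, "z": 0.008, "spin": 0, "fingers": -1},
    {"x": 0.0, "y": 0, "z": 0.02, "spin": 0, "fingers": -1},
    {"x": 0.0, "y": 0, "z": 0.0, "spin": 0, "fingers": -1},
  ],
)

```text
time: 4.2
ee_pos: [0.4053, -0.2894, 0.334]
ee_rot: [-1.021, 1.566, -1.053]
wrist_force: [0.3, -0.1, 1.1]
opening: 0.0007
```

```bash
python3 st.py; python3 snap.py 3 b;python3 - <<'E'
from h import *
d=load("scene3.npz")
cv2.imwrite("pics/3s.png",cv2.resize(d["pixels"][130:200,240:340,::-1],None,fx=8,fy=8,interpolation=2))
print(proj(d,(.430,-.29,.155)),proj(d,(.430-.0615,-.29,.155+.0355)))
E
```

```text
t 4.2 tcp [ 0.4053 -0.2894  0.334 ] F [ 0.31 -0.09  1.08] T [ 0.01 -0.02  0.03] open 0.0007
xaxis [ 0.003 -0.004 -1.   ] jaw deg 88.19 q6 [-0.85 -0.15  1.91 -0.    1.38 -2.39]
[286.64612302 191.14893708] [300.72054912 184.30403569]
```

View pics/3s.png

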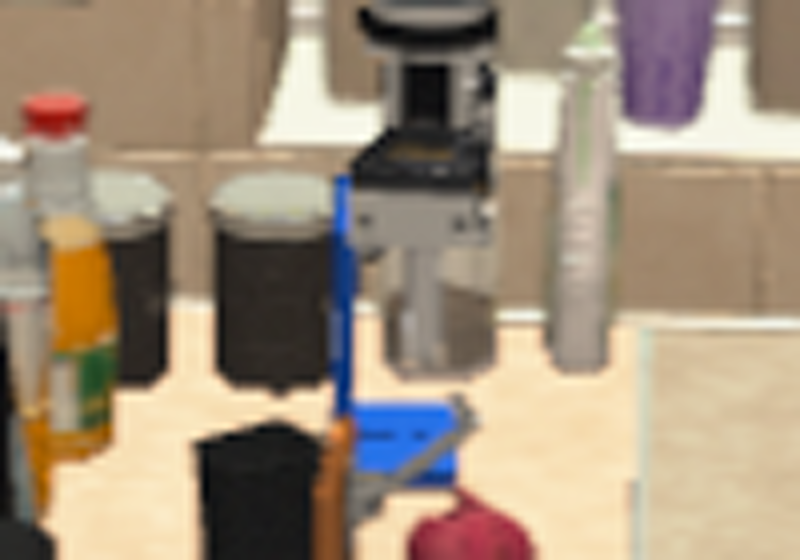

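Request:
carry_out(
  steps=[
    {"x": -0.03, "y": 0, "z": 0, "spin": 0, "fingers": -1},
    {"x": 0, "y": 0, "z": -0.014, "spin": 0, "fingers": -1},
    {"x": -0.002, "y": 0, "z": -0.008, "spin": 0, "fingers": -1},
    {"x": -0.003, "y": 0, "z": -0.008, "spin": 0, "fingers": -1},
  ],
)

```text
time: 4.7
ee_pos: [0.3673, -0.289, 0.3023]
ee_rot: [-3.055, 1.559, -3.085]
wrist_force: [-25.7, 3.0, 29.3]
opening: 0.0005
```

Request:
carry_out(
  steps=[
    {"x": -0.003, "y": 0, "z": -0.006, "spin": 0, "fingers": -1},
    {"x": -0.003, "y": 0, "z": -0.006, "spin": 0, "fingers": -1},
  ],
)

```text
time: 4.9
ee_pos: [0.3591, -0.2889, 0.2902]
ee_rot: [3.132, 1.55, 3.102]
wrist_force: [-34.5, 4.9, 24.7]
opening: 0.0004
```

```bash
python3 st.py; python3 snap.py 4 b;python3 - <<'E'
from h import *
d=load("scene4.npz")
cv2.imwrite("pics/4s.png",cv2.resize(d["pixels"][130:200,240:340,::-1],None,fx=8,fy=8,interpolation=2))
E
```

```text
t 4.9 tcp [ 0.3591 -0.2889  0.2902] F [-34.49   4.91  24.71] T [0.95 6.65 0.03] open 0.0004
xaxis [-0.021  0.001 -1.   ] jaw deg 88.29 q6 [-0.92 -0.2   2.03 -0.02  1.32 -2.45]
```

View pics/4s.png

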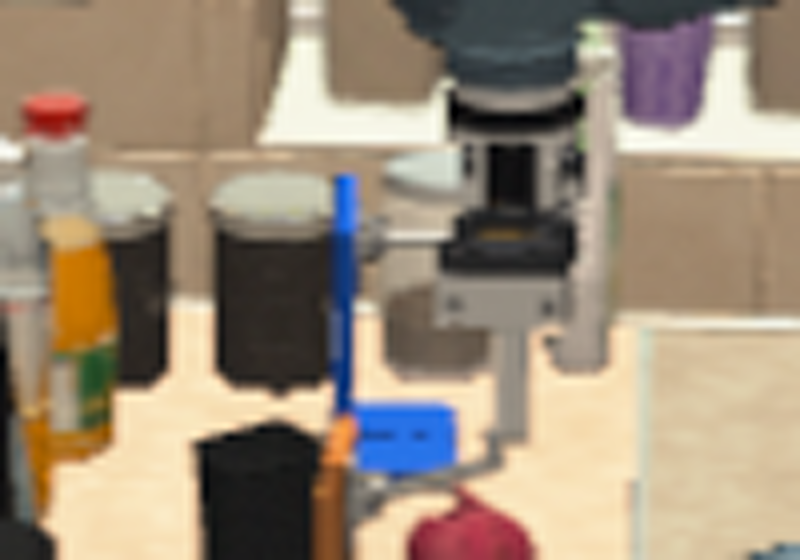

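View pics/4.png

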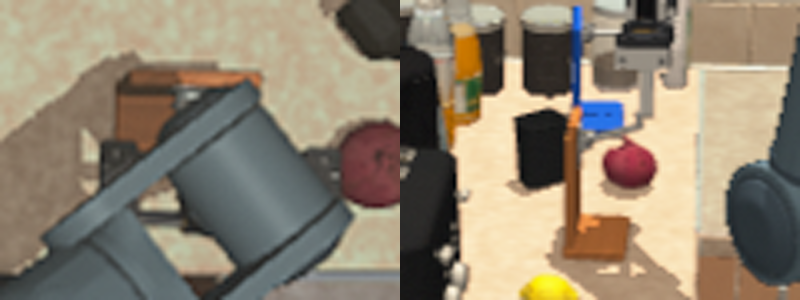

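Request:
carry_out(
  steps=[
    {"x": -0.002, "y": 0, "z": 0.004, "spin": 0, "fingers": -1},
    {"x": 0, "y": 0, "z": 0.012, "spin": 0, "fingers": -1},
    {"x": 0, "y": 0, "z": 0.012, "spin": 0, "fingers": -1},
    {"x": 0, "y": 0, "z": 0, "spin": 0, "fingers": -1},
  ],
)

```text
time: 5.4
ee_pos: [0.3624, -0.2889, 0.3183]
ee_rot: [-0.794, 1.567, -0.826]
wrist_force: [-0.6, 0.0, -0.3]
opening: 0.0006
```

```bash
python3 st.py; python3 snap.py 5 b;python3 - <<'E'
from h import *
d=load("scene5.npz")
cv2.imwrite("pics/5s.png",cv2.resize(d["pixels"][130:200,240:340,::-1],None,fx=8,fy=8,interpolation=2))
print(proj(d,(.430,-.29,.155)),proj(d,(.430-.071,-.29,.155)))
P=cloud(d)
for v in range(178,196):
  for u in range(284,308):
    if P[v,u,2]>.13 and P[v,u,1]<-.2 and d["pixels"][v,u].max()<190: print(u,v,P[v,u].round(3),end=" ")
E
```

```text
t 5.4 tcp [ 0.3624 -0.2889  0.3183] F [-0.56  0.05 -0.28] T [ 0.05 -0.04 -0.04] open 0.0006
xaxis [ 0.002 -0.002 -1.   ] jaw deg 88.2 q6 [-0.92 -0.23  2.    0.    1.36 -2.46]
[286.64612302 191.14893708] [302.67902941 191.75205342]
301 178 [ 0.367 -0.269  0.229] 302 178 [ 0.363 -0.275  0.227] 303 178 [ 0.359 -0.273  0.228] 300 183 [ 0.371 -0.275  0.203] 300 184 [ 0.372 -0.287  0.193] 301 184 [ 0.367 -0.291  0.192] 300 185 [ 0.371 -0.285  0.189] 301 185 [ 0.367 -0.28   0.191] 300 186 [ 0.371 -0.284  0.185] 301 186 [ 0.367 -0.282  0.186] 296 187 [ 0.389 -0.3    0.172] 297 187 [ 0.384 -0.282  0.181] 298 187 [ 0.38  -0.283  0.18 ] 299 187 [ 0.376 -0.284  0.18 ] 300 187 [ 0.371 -0.281  0.182] 301 187 [ 0.367 -0.28   0.182] 293 188 [ 0.402 -0.297  0.168] 294 188 [ 0.398 -0.295  0.17 ] 295 188 [ 0.392 -0.272  0.18 ] 296 188 [ 0.389 -0.289  0.172] 297 188 [ 0.384 -0.286  0.174] 298 188 [ 0.38  -0.278  0.178] 299 188 [ 0.375 -0.284  0.175] 284 189 [ 0.442 -0.291  0.164] 285 189 [ 0.438 -0.296  0.162] 286 189 [ 0.434 -0.302  0.16 ] 287 189 [ 0.429 -0.297  0.162] 291 189 [ 0.411 -0.291  0.166] 2
[... 414 characters left out ...]
411 -0.286  0.163] 292 190 [ 0.406 -0.282  0.165] 293 190 [ 0.401 -0.266  0.173] 294 190 [ 0.397 -0.286  0.164] 284 191 [ 0.441 -0.28   0.16 ] 285 191 [ 0.436 -0.275  0.162] 286 191 [ 0.432 -0.273  0.163] 287 191 [ 0.428 -0.28   0.16 ] 288 191 [ 0.424 -0.291  0.156] 289 191 [ 0.42  -0.291  0.156] 291 191 [ 0.41  -0.274  0.164] 284 192 [ 0.441 -0.283  0.154] 285 192 [ 0.436 -0.271  0.159] 286 192 [ 0.431 -0.268  0.161] 287 192 [ 0.427 -0.269  0.161] 288 192 [ 0.423 -0.277  0.157] 284 193 [ 0.44  -0.267  0.156] 285 193 [ 0.436 -0.277  0.152] 286 193 [ 0.432 -0.276  0.153] 287 193 [ 0.428 -0.281  0.15 ] 284 194 [ 0.441 -0.281  0.145] 285 194 [ 0.436 -0.275  0.148] 286 194 [ 0.432 -0.283  0.144]
```

View pics/5s.png

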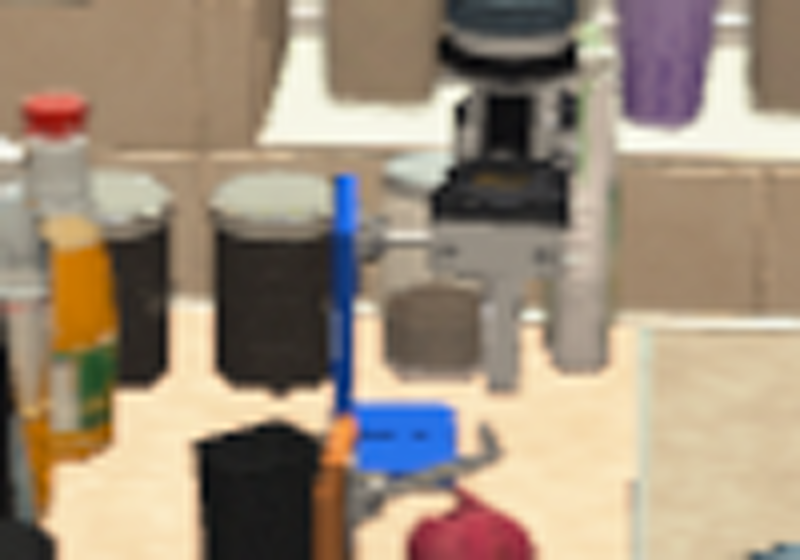

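Request:
carry_out(
  steps=[
    {"x": 0.007, "y": 0, "z": 0, "spin": 0, "fingers": -1},
    {"x": 0, "y": 0, "z": -0.016, "spin": 0, "fingers": -1},
    {"x": 0, "y": 0, "z": -0.004, "spin": 0, "fingers": -1},
    {"x": 0, "y": 0, "z": -0.003, "spin": 0, "fingers": -1},
  ],
)

```text
time: 5.9
ee_pos: [0.3681, -0.2885, 0.2937]
ee_rot: [3.097, 1.567, 3.066]
wrist_force: [-6.0, 0.6, 7.4]
opening: 0.0006
```

Request:
carry_out(
  steps=[
    {"x": -0.001, "y": 0, "z": -0.003, "spin": 0, "fingers": -1},
    {"x": -0.002, "y": 0, "z": -0.003, "spin": 0, "fingers": -1},
  ],
)

```text
time: 6.1
ee_pos: [0.3654, -0.2886, 0.2882]
ee_rot: [-2.905, 1.569, -2.937]
wrist_force: [-3.8, 0.9, 5.0]
opening: 0.0007
```

Request:
carry_out(
  steps=[
    {"x": -0.001, "y": 0, "z": -0.003, "spin": 0, "fingers": -1},
    {"x": -0.001, "y": 0, "z": -0.003, "spin": 0, "fingers": -1},
  ],
)

```text
time: 6.3
ee_pos: [0.3634, -0.2885, 0.2819]
ee_rot: [-2.715, 1.57, -2.746]
wrist_force: [-3.4, -0.2, 4.0]
opening: 0.0003
```

Request:
carry_out(
  steps=[
    {"x": -0.001, "y": 0, "z": -0.002, "spin": 0, "fingers": -1},
    {"x": 0, "y": 0, "z": -0.002, "spin": 0, "fingers": -1},
  ],
)

```text
time: 6.5
ee_pos: [0.3625, -0.2884, 0.2776]
ee_rot: [-2.734, 1.571, -2.765]
wrist_force: [-3.0, 1.1, 3.4]
opening: 0.0004
```

Request:
carry_out(
  steps=[
    {"x": -0.001, "y": 0, "z": -0.002, "spin": 0, "fingers": -1},
    {"x": 0, "y": 0, "z": -0.001, "spin": 0, "fingers": -1},
  ],
)

```text
time: 6.7
ee_pos: [0.3615, -0.2884, 0.2744]
ee_rot: [1.885, 1.571, 1.854]
wrist_force: [-3.6, -0.6, 3.3]
opening: -0.0001
```

Request:
carry_out(
  steps=[
    {"x": 0, "y": 0, "z": -0.001, "spin": 0, "fingers": -1},
  ],
)

```text
time: 6.8
ee_pos: [0.3615, -0.2884, 0.2735]
ee_rot: [3.052, 1.571, 3.02]
wrist_force: [-2.3, 0.1, 3.2]
opening: 0.0005
```

Request:
carry_out(
  steps=[
    {"x": 0, "y": 0, "z": -0.0005, "spin": 0, "fingers": -1},
  ],
)

```text
time: 6.9
ee_pos: [0.3615, -0.2884, 0.2731]
ee_rot: [2.783, 1.571, 2.752]
wrist_force: [-2.9, 0.3, 2.3]
opening: 0.0004
```

Request:
carry_out(
  steps=[
    {"x": 0, "y": 0, "z": -0.0005, "spin": 0, "fingers": -1},
  ],
)

```text
time: 7.0
ee_pos: [0.3615, -0.2884, 0.2726]
ee_rot: [1.847, 1.571, 1.815]
wrist_force: [-3.0, -0.2, 3.3]
opening: 0.0006
```

Request:
carry_out(
  steps=[
    {"x": 0, "y": 0, "z": -0.0005, "spin": 0, "fingers": -1},
  ],
)

```text
time: 7.1
ee_pos: [0.3615, -0.2884, 0.2721]
ee_rot: [1.629, 1.571, 1.597]
wrist_force: [-2.1, 0.5, 3.5]
opening: 0.0006
```

Request:
carry_out(
  steps=[
    {"x": 0, "y": 0, "z": -0.0005, "spin": 0, "fingers": -1},
  ],
)

```text
time: 7.2
ee_pos: [0.3615, -0.2884, 0.2717]
ee_rot: [-2.244, 1.571, -2.275]
wrist_force: [-3.7, -0.1, 4.9]
opening: 0.0007
```

Request:
carry_out(
  steps=[
    {"x": 0, "y": 0, "z": -0.0005, "spin": 0, "fingers": -1},
  ],
)

```text
time: 7.3
ee_pos: [0.3615, -0.2884, 0.2715]
ee_rot: [-2.135, 1.57, -2.167]
wrist_force: [-4.6, 0.2, 6.7]
opening: 0.0002
```

Request:
carry_out(
  steps=[
    {"x": 0, "y": 0, "z": -0.0003, "spin": 0, "fingers": -1},
  ],
)

```text
time: 7.4
ee_pos: [0.3615, -0.2885, 0.2714]
ee_rot: [-2.139, 1.57, -2.171]
wrist_force: [-4.4, 0.8, 7.0]
opening: 0.0005
```

Request:
carry_out(
  steps=[
    {"x": 0, "y": 0, "z": -0.0005, "spin": 0, "fingers": -1},
  ],
)

```text
time: 7.5
ee_pos: [0.3615, -0.2886, 0.2712]
ee_rot: [-2.093, 1.57, -2.125]
wrist_force: [-5.1, 0.5, 9.3]
opening: 0.0004
```

Request:
carry_out(
  steps=[
    {"x": 0, "y": 0, "z": -0.0005, "spin": 0, "fingers": -1},
  ],
)

```text
time: 7.6
ee_pos: [0.3616, -0.2887, 0.271]
ee_rot: [-1.973, 1.57, -2.005]
wrist_force: [-5.0, 2.3, 10.7]
opening: 0.0001
```

Request:
carry_out(
  steps=[
    {"x": 0, "y": 0, "z": -0.0004, "spin": 0, "fingers": -1},
  ],
)

```text
time: 7.7
ee_pos: [0.3615, -0.2887, 0.2709]
ee_rot: [-2.029, 1.57, -2.06]
wrist_force: [-6.2, 2.2, 12.5]
opening: 0.0003
```

Request:
carry_out(
  steps=[
    {"x": 0, "y": 0, "z": -0.0003, "spin": 0, "fingers": -1},
    {"x": 0, "y": 0, "z": 0, "spin": 0, "fingers": -1},
    {"x": 0, "y": 0, "z": 0, "spin": 0, "fingers": -1},
    {"x": 0, "y": 0, "z": 0, "spin": 0, "fingers": -1},
  ],
)

```text
time: 8.1
ee_pos: [0.3616, -0.2888, 0.2709]
ee_rot: [-1.948, 1.57, -1.98]
wrist_force: [-5.5, 2.1, 12.1]
opening: 0.0003
```

Request:
carry_out(
  steps=[
    {"x": 0, "y": 0, "z": 0.003, "spin": 0, "fingers": -1},
    {"x": 0, "y": 0, "z": 0.03, "spin": 0, "fingers": -1},
    {"x": 0, "y": 0.03, "z": 0.04, "spin": 0, "fingers": -1},
    {"x": 0.005, "y": 0.045, "z": 0, "spin": 0.1, "fingers": 0},
    {"x": 0.005, "y": 0.045, "z": 0, "spin": 0.104, "fingers": 0.5},
  ],
)

```text
time: 8.6
ee_pos: [0.372, -0.1674, 0.3431]
ee_rot: [-0.36, 1.567, -0.186]
wrist_force: [0.8, 0.1, -0.1]
opening: 0.013
```

```bash
python3 st.py; python3 snap.py 6 b;python3 m2.py top6.npz scene6.npz | grep "ptop ray\|tab"
python3 - <<'E'
from h import *
d=load("scene6.npz")
cv2.imwrite("pics/6s.png",cv2.resize(d["pixels"][130:200,240:340,::-1],None,fx=8,fy=8,interpolation=2))
for p in [(.430,-.29,.155),(.359,-.288,.155),(.359,-.288,.175)]: print((proj(d,p)-[240,130])*8)
E
```

```text
t 8.6 tcp [ 0.372  -0.1674  0.3431] F [ 0.83  0.09 -0.14] T [ 0.06  0.07 -0.01] open 0.013
xaxis [ 0.004 -0.001 -1.   ] jaw deg 100.0 q6 [-0.7  -0.41  2.1   0.    1.45 -2.45]
a top ptop ray 125 [442.6 264.5] rect [442.5 266.2] [ 14.1 104.4] 8.9 axis deg -10.2
a top tab ray 34 [367.9 251.3] rect [368.3 250. ] [ 8.7 40. ] 9.9 axis deg -8.1
a top tab dep 34 [367.9 252.4] rect [368.3 251.6] [ 8.1 38.7] 9.2 axis deg -8.2
a scene ptop ray 69 [443.2 283.1] rect [443.2 279.7] [ 13.4 107.6] 5.9 axis deg -8.6
a scene tab ray 21 [368.6 264.9] rect [368.8 263.1] [10.1 44.8] 5.2 axis deg -9.3
a scene tab dep 21 [368.8 260.7] rect [368.7 257.8] [10.2 46.9] 4.0 axis deg -7.7
b top ptop ray 118 [ 451.9 -291.7] rect [ 452.  -290.7] [102.3  11.8] 87.8 axis deg 2.0
b scene ptop ray 25 [ 454.  -266.4] rect [ 453.3 -271.9] [97.  12.9] 88.9 axis deg -0.1
[373.16898419 489.19149668]
[501.28635152 495.51824542]
[502.22192369 462.39371416]
```

View pics/6s.png

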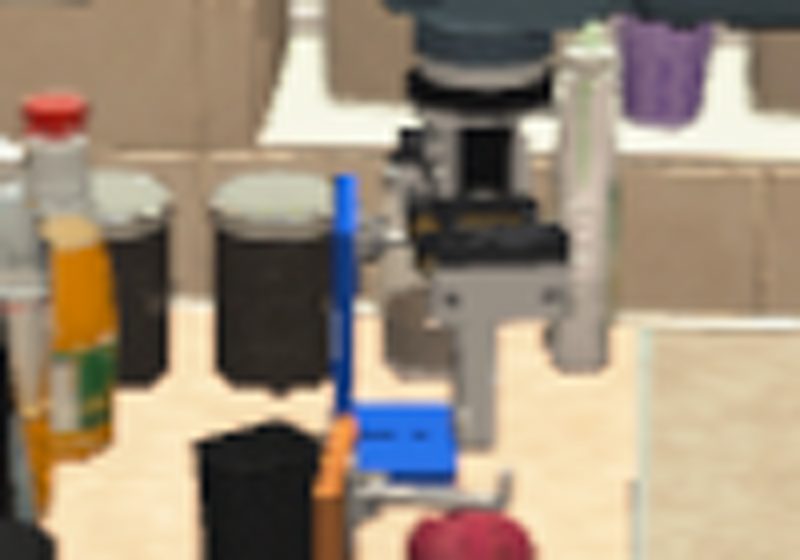

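View pics/6.png

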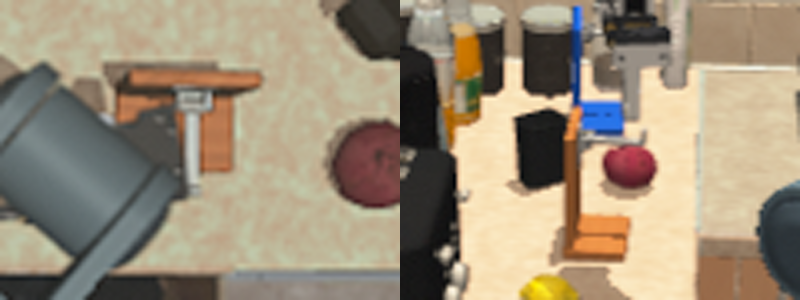

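Request:
carry_out(
  steps=[
    {"x": 0, "y": 0.048, "z": 0, "spin": 0, "fingers": 0.7},
    {"x": 0, "y": 0.048, "z": 0, "spin": 0, "fingers": 0.7},
    {"x": 0, "y": 0.048, "z": 0, "spin": 0, "fingers": 0.7},
    {"x": 0, "y": 0.048, "z": 0, "spin": 0, "fingers": 0.7},
    {"x": 0, "y": 0.048, "z": 0, "spin": 0, "fingers": 0.7},
  ],
)

```text
time: 9.2
ee_pos: [0.3714, 0.0733, 0.3418]
ee_rot: [0.483, 1.569, 0.654]
wrist_force: [1.6, 0.9, 0.2]
opening: 0.0612
```

Request:
carry_out(
  steps=[
    {"x": -0.001, "y": 0.048, "z": 0, "spin": 0, "fingers": 0.7},
    {"x": -0.002, "y": 0.048, "z": 0, "spin": 0, "fingers": 0.7},
    {"x": 0, "y": 0.048, "z": 0, "spin": 0, "fingers": 0.7},
    {"x": 0, "y": 0.033, "z": 0, "spin": 0, "fingers": 0.7},
    {"x": 0, "y": 0, "z": 0, "spin": 0, "fingers": 0.7},
  ],
)

```text
time: 9.7
ee_pos: [0.3682, 0.2514, 0.3413]
ee_rot: [2.241, 1.569, 2.418]
wrist_force: [0.2, -0.1, 0.2]
opening: 0.0799
```

```bash
python3 st.py; python3 snap.py 7 a;python3 - <<'E'
from h import *
d=load("scene7.npz")
cv2.imwrite("pics/7s.png",cv2.resize(d["pixels"][205:305,225:345,::-1],None,fx=6,fy=6,interpolation=2))
E
```

```text
t 9.7 tcp [0.3682 0.2514 0.3413] F [ 0.18 -0.11  0.19] T [ 0.03 -0.02 -0.03] open 0.0799
xaxis [-0.001  0.001 -1.   ] jaw deg 100.12 q6 [ 0.34 -0.29  2.01  0.    1.42 -1.4 ]
```

View pics/7s.png

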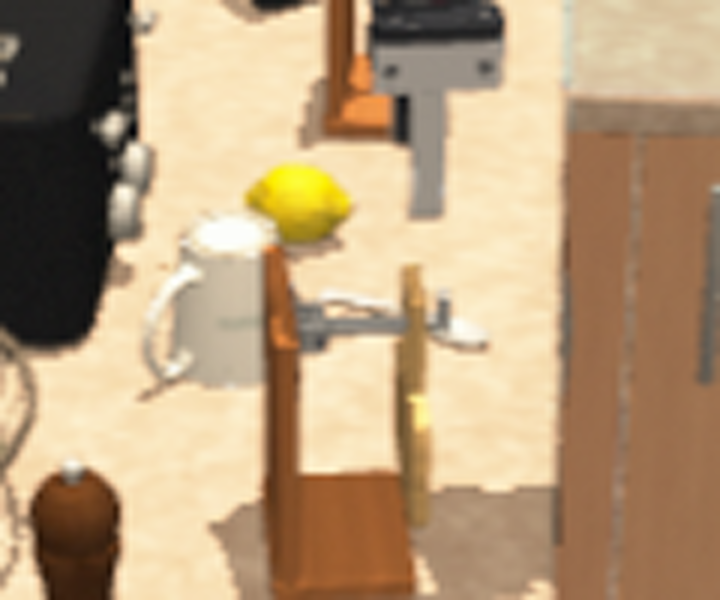

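Request:
carry_out(
  steps=[
    {"x": 0, "y": 0, "z": -0.04, "spin": 0, "fingers": 0.7},
    {"x": 0, "y": -0.001, "z": -0.03, "spin": 0, "fingers": 0.7},
    {"x": 0, "y": 0, "z": -0.015, "spin": 0, "fingers": 0.7},
    {"x": 0, "y": 0, "z": -0.006, "spin": 0, "fingers": 0.7},
    {"x": 0, "y": 0, "z": 0, "spin": 0, "fingers": 0.3},
  ],
)

```text
time: 10.3
ee_pos: [0.3686, 0.2466, 0.2506]
ee_rot: [-3.074, 1.57, -2.904]
wrist_force: [-0.6, -0.5, 0.1]
opening: 0.0751
```

Request:
carry_out(
  steps=[
    {"x": 0, "y": 0, "z": 0, "spin": 0, "fingers": 0.1},
    {"x": 0, "y": 0, "z": 0, "spin": 0, "fingers": 0.05},
    {"x": 0, "y": 0, "z": 0, "spin": 0, "fingers": 0.05},
  ],
  squeeze=10,
)

```text
time: 10.6
ee_pos: [0.369, 0.248, 0.2523]
ee_rot: [0.53, 1.568, 0.702]
wrist_force: [-0.5, 1.7, 0.7]
opening: 0.0518
```

```bash
python3 st.py; python3 snap.py 8 a;python3 - <<'E'
from h import *
d=load("scene8.npz")
cv2.imwrite("pics/8s.png",cv2.resize(d["pixels"][205:305,225:345,::-1],None,fx=6,fy=6,interpolation=2))
E
```

```text
t 10.6 tcp [0.369  0.248  0.2523] F [-0.47  1.72  0.67] T [ 0.35  0.05 -0.02] open 0.0518
xaxis [ 0.002  0.002 -1.   ] jaw deg 99.85 q6 [ 0.34 -0.21  2.11  0.    1.23 -1.41]
```

View pics/8s.png

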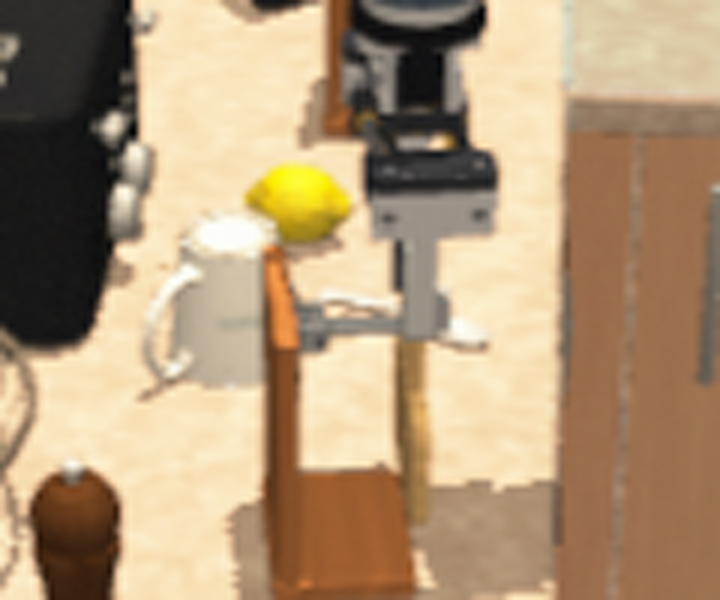

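Request:
carry_out(
  steps=[
    {"x": 0, "y": 0, "z": 0, "spin": 0, "fingers": -0.1},
    {"x": 0, "y": 0, "z": 0, "spin": 0, "fingers": -0.2},
    {"x": 0, "y": 0, "z": 0, "spin": 0, "fingers": -0.3},
  ],
  squeeze=12,
)

```text
time: 11.0
ee_pos: [0.3687, 0.2488, 0.2521]
ee_rot: [1.119, 1.567, 1.291]
wrist_force: [-1.1, 6.6, 3.0]
opening: 0.0442
```

Request:
carry_out(
  steps=[
    {"x": 0, "y": 0, "z": 0, "spin": 0, "fingers": -0.3},
    {"x": 0, "y": 0, "z": 0, "spin": 0, "fingers": -0.3},
  ],
  squeeze=25,
)

```text
time: 11.2
ee_pos: [0.3687, 0.2488, 0.2521]
ee_rot: [1.098, 1.567, 1.27]
wrist_force: [-1.7, 6.7, 4.0]
opening: 0.044
```

Request:
carry_out(
  steps=[
    {"x": 0, "y": 0.002, "z": 0, "spin": 0, "fingers": -0.3},
    {"x": 0, "y": 0, "z": 0.004, "spin": 0, "fingers": -0.3},
    {"x": 0, "y": 0, "z": 0.002, "spin": 0, "fingers": -0.3},
  ],
)

```text
time: 11.5
ee_pos: [0.368, 0.2495, 0.2564]
ee_rot: [-3.096, 1.569, -2.924]
wrist_force: [0.2, 3.9, -3.2]
opening: 0.0436
```

Request:
carry_out(
  steps=[
    {"x": 0, "y": 0.002, "z": 0.002, "spin": 0, "fingers": -0.3},
    {"x": 0, "y": 0.002, "z": 0.004, "spin": 0, "fingers": -0.3},
    {"x": 0, "y": 0, "z": 0.004, "spin": 0, "fingers": -0.3},
  ],
)

```text
time: 11.8
ee_pos: [0.3685, 0.2536, 0.2673]
ee_rot: [-2.124, 1.57, -1.952]
wrist_force: [-0.4, -1.3, -2.3]
opening: 0.0437
```

Request:
carry_out(
  steps=[
    {"x": 0, "y": -0.001, "z": 0.005, "spin": 0, "fingers": -0.3},
    {"x": 0, "y": 0, "z": 0.0045, "spin": 0, "fingers": -0.3},
    {"x": 0, "y": 0, "z": 0, "spin": 0, "fingers": -0.3},
  ],
)

```text
time: 12.1
ee_pos: [0.3689, 0.2527, 0.2776]
ee_rot: [0.099, 1.569, 0.271]
wrist_force: [-0.2, 0.6, -2.4]
opening: 0.0438
```

```bash
python3 st.py; python3 snap.py 9 a;python3 - <<'E'
from h import *
d=load("scene9.npz")
cv2.imwrite("pics/9s.png",cv2.resize(d["pixels"][205:305,225:345,::-1],None,fx=6,fy=6,interpolation=2))
E
```

```text
t 12.1 tcp [0.3689 0.2527 0.2776] F [-0.22  0.56 -2.39] T [ 0.05 -0.01  0.  ] open 0.0438
xaxis [ 0.002  0.    -1.   ] jaw deg 99.86 q6 [ 0.35 -0.23  2.08 -0.    1.29 -1.4 ]
```

View pics/9s.png

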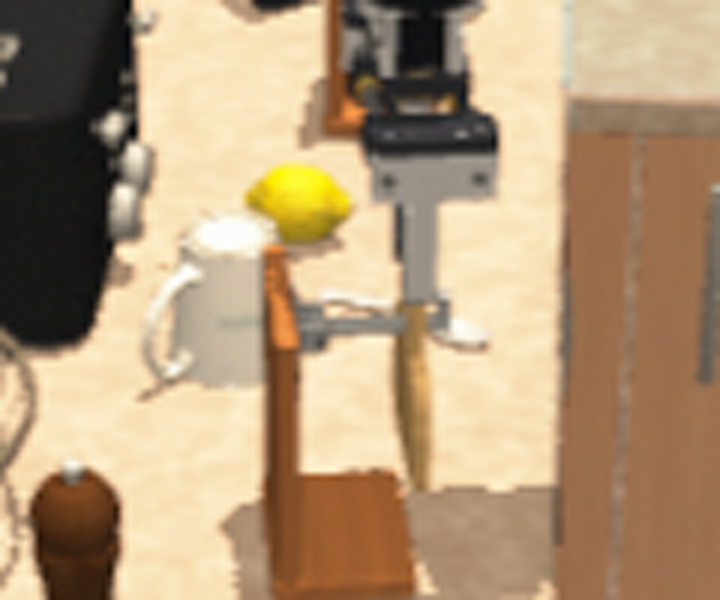

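Request:
carry_out(
  steps=[
    {"x": -0.006, "y": -0.001, "z": -0.001, "spin": 0, "fingers": -0.3},
    {"x": -0.008, "y": -0.0014, "z": 0, "spin": 0, "fingers": -0.3},
    {"x": -0.008, "y": -0.0014, "z": 0, "spin": 0, "fingers": -0.3},
  ],
)

```text
time: 12.5
ee_pos: [0.3456, 0.2486, 0.2753]
ee_rot: [-3.023, 1.57, -2.851]
wrist_force: [-0.2, 0.7, -2.6]
opening: 0.0435
```

Request:
carry_out(
  steps=[
    {"x": -0.008, "y": -0.0014, "z": 0, "spin": 0, "fingers": -0.3},
    {"x": -0.008, "y": -0.0014, "z": 0, "spin": 0, "fingers": -0.3},
    {"x": -0.006, "y": -0.001, "z": 0, "spin": 0, "fingers": -0.3},
  ],
)

```text
time: 12.8
ee_pos: [0.3237, 0.2449, 0.2756]
ee_rot: [0.125, 1.571, 0.298]
wrist_force: [-0.3, -0.6, -1.7]
opening: 0.0436
```

```bash
python3 st.py; python3 snap.py 10 a;python3 - <<'E'
from h import *
d=load("scene10.npz")
cv2.imwrite("pics/10s.png",cv2.resize(d["pixels"][205:305,225:345,::-1],None,fx=6,fy=6,interpolation=2))
E
```

```text
t 12.8 tcp [0.3237 0.2449 0.2756] F [-0.32 -0.56 -1.7 ] T [ 0.04 -0.02  0.07] open 0.0436
xaxis [ 0.  0. -1.] jaw deg 99.88 q6 [ 0.37 -0.35  2.18 -0.    1.31 -1.38]
```

View pics/10s.png

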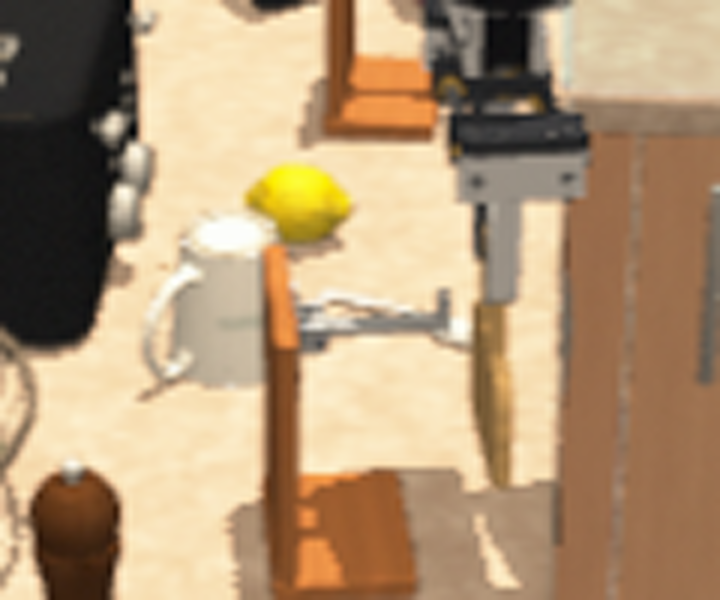

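Request:
carry_out(
  steps=[
    {"x": 0, "y": 0, "z": 0.03, "spin": 0, "fingers": -0.3},
    {"x": 0, "y": -0.01, "z": 0.035, "spin": 0, "fingers": -0.3},
    {"x": 0.012, "y": -0.035, "z": 0.015, "spin": 0, "fingers": -0.3},
    {"x": 0.015, "y": -0.04, "z": 0, "spin": -0.03, "fingers": -0.3},
    {"x": 0.015, "y": -0.04, "z": 0, "spin": -0.03, "fingers": -0.3},
  ],
)

```text
time: 13.4
ee_pos: [0.367, 0.1189, 0.3568]
ee_rot: [-0.102, 1.568, 0.01]
wrist_force: [1.6, 0.8, -2.5]
opening: 0.044
```

Request:
carry_out(
  steps=[
    {"x": 0.003, "y": -0.045, "z": 0, "spin": -0.03, "fingers": -0.3},
    {"x": 0, "y": -0.045, "z": 0, "spin": -0.03, "fingers": -0.3},
    {"x": 0, "y": -0.045, "z": 0, "spin": -0.03, "fingers": -0.3},
    {"x": 0, "y": -0.045, "z": 0, "spin": -0.03, "fingers": -0.3},
    {"x": -0.008, "y": -0.045, "z": 0, "spin": -0.024, "fingers": -0.3},
  ],
)

```text
time: 13.9
ee_pos: [0.3614, -0.107, 0.356]
ee_rot: [-0.431, 1.569, -0.464]
wrist_force: [0.4, -0.7, -2.7]
opening: 0.044
```

Request:
carry_out(
  steps=[
    {"x": -0.018, "y": -0.045, "z": 0, "spin": 0, "fingers": -0.3},
    {"x": -0.014, "y": -0.04, "z": 0, "spin": 0, "fingers": -0.3},
    {"x": -0.005, "y": -0.04, "z": 0, "spin": 0, "fingers": -0.3},
    {"x": 0, "y": 0, "z": 0, "spin": 0, "fingers": -0.3},
  ],
)

```text
time: 14.3
ee_pos: [0.3235, -0.2336, 0.3559]
ee_rot: [-1.842, 1.57, -1.881]
wrist_force: [0.2, -0.1, -1.9]
opening: 0.0439
```

```bash
python3 st.py
```

```text
t 14.3 tcp [ 0.3235 -0.2336  0.3559] F [ 0.24 -0.05 -1.94] T [ 0.08  0.   -0.02] open 0.0439
xaxis [-0.    -0.001 -1.   ] jaw deg 87.82 q6 [-0.91 -0.44  2.1  -0.    1.48 -2.44]
```

Request:
carry_out(
  steps=[
    {"x": 0, "y": -0.03, "z": 0, "spin": 0, "fingers": -0.3},
    {"x": 0, "y": -0.0245, "z": -0.02, "spin": 0, "fingers": -0.3},
    {"x": 0, "y": 0, "z": -0.03, "spin": 0, "fingers": -0.3},
    {"x": 0, "y": 0, "z": -0.029, "spin": 0, "fingers": -0.3},
    {"x": 0, "y": 0, "z": 0, "spin": 0, "fingers": -0.3},
  ],
)

```text
time: 14.8
ee_pos: [0.3235, -0.2823, 0.2726]
ee_rot: [2.171, 1.562, 2.14]
wrist_force: [-0.0, -0.6, -2.1]
opening: 0.044
```

```bash
python3 st.py; python3 snap.py 11 b;python3 - <<'E'
from h import *
d=load("scene11.npz")
cv2.imwrite("pics/11s.png",cv2.resize(d["pixels"][140:240,240:360,::-1],None,fx=6,fy=6,interpolation=2))
E
```

```text
t 14.8 tcp [ 0.3235 -0.2823  0.2726] F [-0.03 -0.63 -2.13] T [ 0.07 -0.06 -0.02] open 0.044
xaxis [-0.005  0.008 -1.   ] jaw deg 88.19 q6 [-0.98 -0.27  2.12  0.    1.3  -2.52]
```

View pics/11s.png

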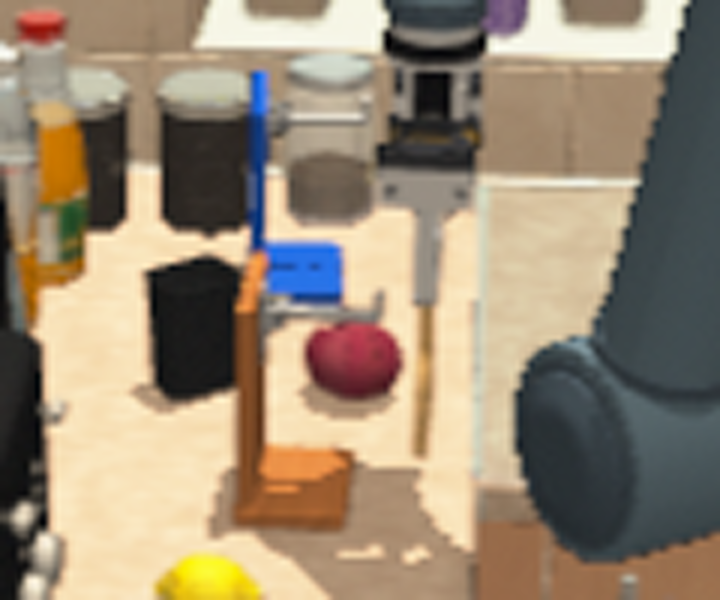

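View pics/11.png

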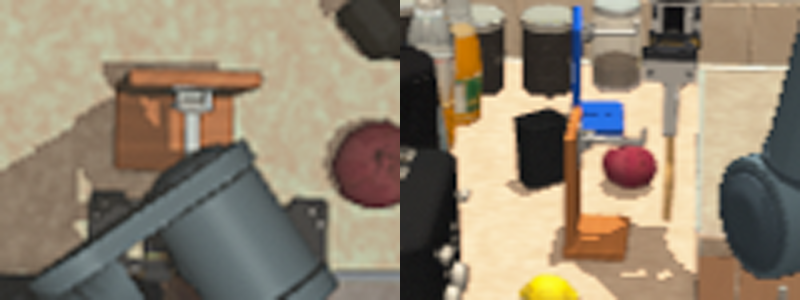

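Request:
carry_out(
  steps=[
    {"x": 0, "y": 0, "z": 0, "spin": 0, "fingers": -0.3},
    {"x": 0, "y": 0, "z": 0, "spin": 0, "fingers": -0.3},
  ],
)

```text
time: 15.1
ee_pos: [0.3251, -0.285, 0.2786]
ee_rot: [-0.957, 1.567, -0.988]
wrist_force: [-0.2, -1.3, -2.3]
opening: 0.0439
```

Request:
carry_out(
  steps=[
    {"x": 0.005, "y": -0.001, "z": -0.001, "spin": 0, "fingers": -0.3},
    {"x": 0.007, "y": -0.0002, "z": 0, "spin": 0, "fingers": -0.3},
    {"x": 0.007, "y": -0.0002, "z": 0, "spin": 0, "fingers": -0.3},
  ],
)

```text
time: 15.4
ee_pos: [0.3443, -0.286, 0.276]
ee_rot: [-0.77, 1.57, -0.802]
wrist_force: [0.1, 0.2, -1.7]
opening: 0.0441
```

Request:
carry_out(
  steps=[
    {"x": 0.007, "y": -0.0002, "z": 0, "spin": 0, "fingers": -0.3},
    {"x": 0.007, "y": -0.0002, "z": 0, "spin": 0, "fingers": -0.3},
  ],
)

```text
time: 15.6
ee_pos: [0.3583, -0.2863, 0.2756]
ee_rot: [1.771, 1.571, 1.74]
wrist_force: [0.6, -0.1, -1.9]
opening: 0.0438
```

No contact; continue inside.

Request:
carry_out(
  steps=[
    {"x": 0.007, "y": -0.0005, "z": 0, "spin": 0, "fingers": -0.3},
    {"x": 0.007, "y": -0.0005, "z": 0, "spin": 0, "fingers": -0.3},
    {"x": 0.007, "y": -0.0005, "z": 0, "spin": 0, "fingers": -0.3},
    {"x": 0.006, "y": 0, "z": 0, "spin": 0, "fingers": -0.3},
    {"x": 0, "y": 0, "z": 0, "spin": 0, "fingers": -0.3},
  ],
)

```text
time: 16.1
ee_pos: [0.3851, -0.2878, 0.2757]
ee_rot: [1.447, 1.571, 1.416]
wrist_force: [0.1, 0.1, -2.2]
opening: 0.0437
```

```bash
python3 st.py; python3 snap.py 12 b;python3 - <<'E'
from h import *
d=load("scene12.npz")
cv2.imwrite("pics/12s.png",cv2.resize(d["pixels"][140:240,240:360,::-1],None,fx=6,fy=6,interpolation=2))
E
```

```text
t 16.1 tcp [ 0.3851 -0.2878  0.2757] F [ 0.13  0.14 -2.22] T [ 0.    0.03 -0.  ] open 0.0437
xaxis [ 0.  0. -1.] jaw deg 88.22 q6 [-0.88 -0.14  2.01  0.    1.27 -2.42]
```

View pics/12s.png

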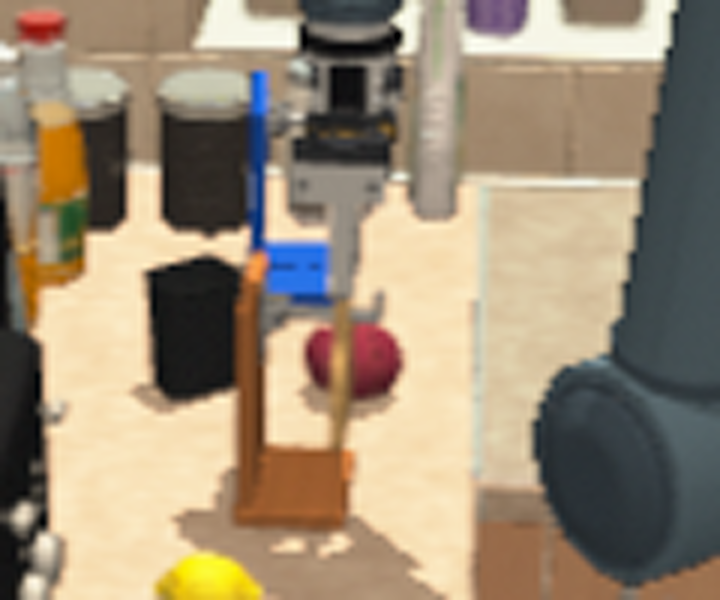

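Request:
carry_out(
  steps=[
    {"x": 0, "y": 0, "z": -0.006, "spin": 0, "fingers": -0.3},
    {"x": 0, "y": 0, "z": -0.006, "spin": 0, "fingers": -0.3},
    {"x": 0, "y": 0, "z": -0.006, "spin": 0, "fingers": -0.3},
    {"x": 0, "y": 0, "z": -0.002, "spin": 0, "fingers": -0.3},
  ],
)

```text
time: 16.6
ee_pos: [0.3841, -0.2874, 0.2544]
ee_rot: [2.296, 1.569, 2.264]
wrist_force: [-0.2, 0.4, -2.4]
opening: 0.0435
```

Request:
carry_out(
  steps=[
    {"x": 0, "y": 0, "z": -0.002, "spin": 0, "fingers": -0.3},
  ],
)

```text
time: 16.7
ee_pos: [0.3844, -0.2877, 0.2532]
ee_rot: [2.389, 1.57, 2.357]
wrist_force: [0.2, -0.2, -2.0]
opening: 0.0438
```

Request:
carry_out(
  steps=[
    {"x": 0, "y": 0, "z": -0.001, "spin": 0, "fingers": -0.3},
  ],
)

```text
time: 16.8
ee_pos: [0.3845, -0.2878, 0.2525]
ee_rot: [2.608, 1.571, 2.576]
wrist_force: [-0.6, 0.9, -0.7]
opening: 0.0438
```

Request:
carry_out(
  steps=[
    {"x": 0, "y": 0, "z": -0.0005, "spin": 0, "fingers": -0.3},
    {"x": 0, "y": 0, "z": 0, "spin": 0, "fingers": -0.3},
  ],
)

```text
time: 17.0
ee_pos: [0.3846, -0.2879, 0.2525]
ee_rot: [-1.117, 1.571, -1.149]
wrist_force: [-1.6, -0.1, -0.2]
opening: 0.0438
```

Request:
carry_out(
  steps=[
    {"x": 0, "y": 0, "z": 0, "spin": 0, "fingers": 0.3},
    {"x": 0, "y": 0, "z": 0, "spin": 0, "fingers": 0.5},
    {"x": 0, "y": 0, "z": 0, "spin": 0, "fingers": 0.7},
    {"x": 0, "y": 0, "z": 0, "spin": 0, "fingers": 0.7},
    {"x": 0, "y": 0, "z": 0, "spin": 0, "fingers": 0.7},
  ],
)

```text
time: 17.5
ee_pos: [0.3846, -0.2878, 0.2522]
ee_rot: [-0.783, 1.571, -0.815]
wrist_force: [0.3, 0.0, 0.4]
opening: 0.0786
```

```bash
python3 st.py; python3 snap.py 13 b;python3 - <<'E'
from h import *
d=load("scene13.npz")
cv2.imwrite("pics/13s.png",cv2.resize(d["pixels"][140:240,240:360,::-1],None,fx=6,fy=6,interpolation=2))
E
```

```text
t 17.5 tcp [ 0.3846 -0.2878  0.2522] F [0.33 0.01 0.36] T [ 0.04 -0.04 -0.  ] open 0.0786
xaxis [ 0. -0. -1.] jaw deg 88.18 q6 [-0.88 -0.11  2.03  0.    1.22 -2.42]
```

View pics/13s.png

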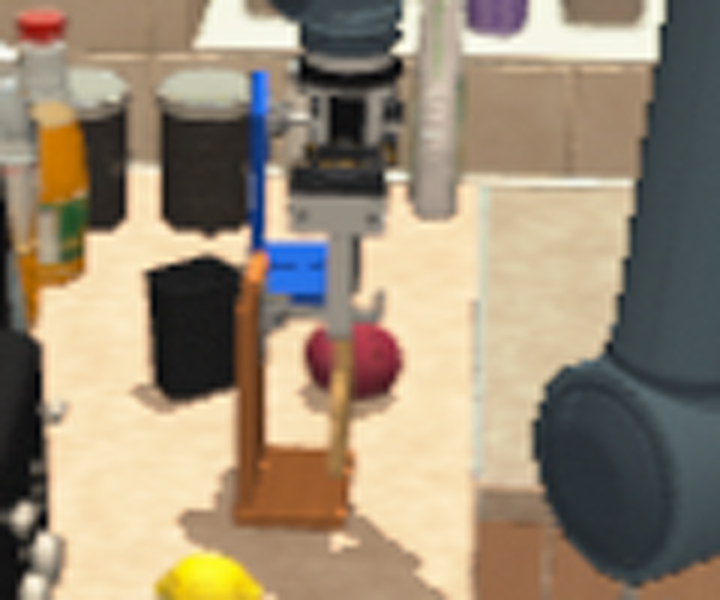

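Request:
carry_out(
  steps=[
    {"x": 0, "y": 0, "z": 0.01, "spin": 0, "fingers": 0.7},
    {"x": 0, "y": 0, "z": 0.03, "spin": 0, "fingers": 0.7},
    {"x": 0, "y": 0, "z": 0.04, "spin": 0, "fingers": 0.7},
    {"x": 0, "y": 0, "z": 0.02, "spin": 0, "fingers": 0.7},
    {"x": -0.005, "y": 0.04, "z": 0, "spin": 0.03, "fingers": 0.2},
  ],
)

```text
time: 18.1
ee_pos: [0.3805, -0.2505, 0.3572]
ee_rot: [-0.881, 1.562, -0.886]
wrist_force: [-0.0, 0.3, 0.5]
opening: 0.0749
```

Request:
carry_out(
  steps=[
    {"x": -0.005, "y": 0.048, "z": 0, "spin": 0.04, "fingers": -0.2},
    {"x": 0, "y": 0.048, "z": 0, "spin": 0.04, "fingers": -0.2},
    {"x": 0, "y": 0.048, "z": 0, "spin": 0.04, "fingers": -0.2},
    {"x": 0, "y": 0, "z": 0, "spin": 0.054, "fingers": -0.2},
  ],
)

```text
time: 18.5
ee_pos: [0.3743, -0.0997, 0.3531]
ee_rot: [-0.219, 1.569, -0.039]
wrist_force: [0.3, 0.4, 0.1]
opening: 0.0434
```

```bash
python3 st.py; python3 snap.py 14 b;python3 m2.py top14.npz scene14.npz
python3 - <<'E'
from h import *
d=load("scene14.npz")
cv2.imwrite("pics/14s.png",cv2.resize(d["pixels"][140:240,240:360,::-1],None,fx=6,fy=6,interpolation=2))
t=load("top14.npz");P=cloud(t);hsv=cv2.cvtColor(t["pixels"],cv2.COLOR_RGB2HSV)
S=hsv[...,1].astype(int)
for v in range(214,237):
    r=[u for u in range(165,195) if S[v,u]<75 and P[v,u,2]>.135]
    if r: print(v,r[0],r[-1],(onz(t,np.mean(r),v,.159)*1000).round(1),"zmed",np.median(P[v,r,2]).round(3))
E
```

```text
t 18.5 tcp [ 0.3743 -0.0997  0.3531] F [0.32 0.43 0.12] T [ 0.04 -0.01  0.06] open 0.0434
xaxis [ 0.002 -0.    -1.   ] jaw deg 100.37 q6 [-0.56 -0.47  2.12  0.    1.49 -2.31]
a top ptop ray 121 [442.8 264.8] rect [442.8 266.2] [ 12.9 104.6] 10.3 axis deg -10.3
a top ptop dep 121 [443.  265.6] rect [443.3 266.6] [ 12.5 105.6] 10.2 axis deg -10.4
a top foot ray 417 [405.4 246.5] rect [406.  247.3] [69.7 82.7] 9.9 axis deg -19.5
a top foot dep 417 [405.4 247.1] rect [405.6 248.5] [68.9 82.2] 9.6 axis deg -19.7
a scene ptop ray 70 [442.9 284.3] rect [443.2 279.7] [ 13.5 107.6] 5.9 axis deg -8.8
a scene ptop dep 70 [443.3 280.5] rect [443.6 275.3] [ 13.5 104.9] 5.9 axis deg -8.9
a scene foot ray 328 [401.7 276.4] rect [407.6 271.7] [ 79.8 116.9] 5.2 axis deg -0.4
a scene foot dep 328 [401.8 274.2] rect [408.6 265.8] [ 80.6 121.6] 6.0 axis deg -0.2
b top ptop ray 120 [ 452.  -291.2] rect [ 452.  -290.7] [102.3  11.8] 87.8 axis deg 2.1
b top ptop dep 120 [ 452.2 -291.4] rect [ 452.3 -291.2] [102.3  11.4] 87.7 axis deg 2.2
b top foot ray 235 [ 418.7 -266. ] rect [ 414.9 -268.3] [66.1 58.7] 0
[... 822 characters left out ...]
59. ] zmed 0.157
219 177 179 [399.6 259.5 159. ] zmed 0.16
220 177 179 [396.3 259.5 159. ] zmed 0.155
221 177 179 [393.  259.4 159. ] zmed 0.159
222 177 180 [389.6 257.6 159. ] zmed 0.157
223 177 180 [386.3 257.6 159. ] zmed 0.158
224 178 180 [383.  255.8 159. ] zmed 0.161
225 178 180 [379.6 255.8 159. ] zmed 0.156
226 178 180 [376.3 255.7 159. ] zmed 0.155
227 178 180 [372.9 255.6 159. ] zmed 0.16
228 178 181 [369.6 253.9 159. ] zmed 0.156
229 178 181 [366.3 253.8 159. ] zmed 0.156
230 179 181 [363.  252.1 159. ] zmed 0.157
231 179 182 [359.6 250.3 159. ] zmed 0.153
232 179 182 [356.3 250.3 159. ] zmed 0.16
233 178 182 [353.  251.9 159. ] zmed 0.17
234 178 182 [349.6 251.8 159. ] zmed 0.171
```

View pics/14.png

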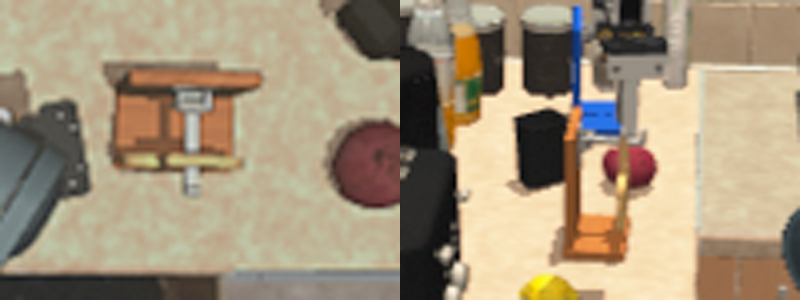

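View pics/14s.png

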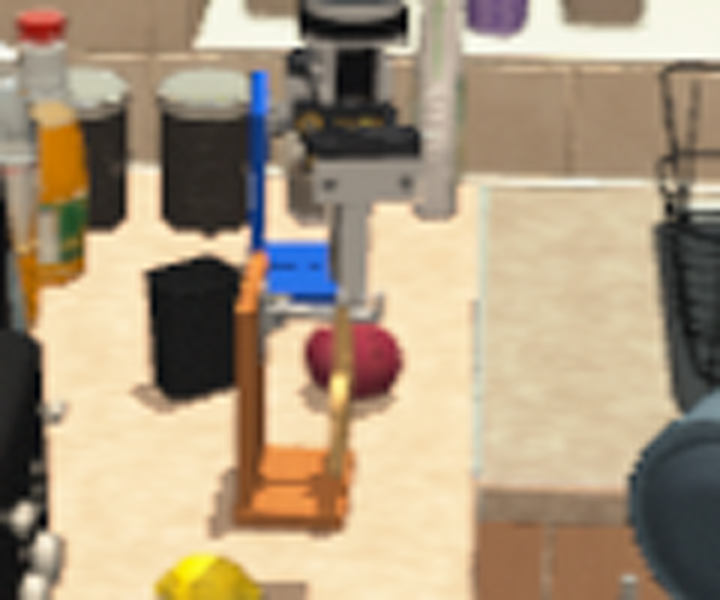

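Request:
carry_out(
  steps=[
    {"x": 0, "y": 0.048, "z": 0, "spin": 0, "fingers": -0.2},
    {"x": 0, "y": 0.048, "z": 0, "spin": 0, "fingers": -0.2},
    {"x": 0, "y": 0.048, "z": 0, "spin": 0, "fingers": -0.2},
    {"x": 0, "y": 0.048, "z": 0, "spin": 0, "fingers": -0.2},
    {"x": 0, "y": 0.048, "z": 0, "spin": 0, "fingers": -0.2},
  ],
)

```text
time: 19.1
ee_pos: [0.3747, 0.1374, 0.3529]
ee_rot: [-0.221, 1.569, -0.052]
wrist_force: [0.9, -1.1, 0.6]
opening: 0.0376
```

Request:
carry_out(
  steps=[
    {"x": -0.011, "y": 0.048, "z": 0, "spin": 0, "fingers": -0.2},
    {"x": -0.011, "y": 0.048, "z": 0, "spin": 0, "fingers": -0.2},
    {"x": 0, "y": 0.014, "z": -0.02, "spin": 0, "fingers": -0.2},
    {"x": 0, "y": 0, "z": -0.02, "spin": 0, "fingers": -0.2},
    {"x": 0, "y": 0, "z": 0, "spin": 0, "fingers": -0.2},
  ],
)

```text
time: 19.6
ee_pos: [0.3519, 0.2458, 0.3097]
ee_rot: [-2.936, 1.565, -2.765]
wrist_force: [0.1, -0.4, 0.2]
opening: 0.0378
```

```bash
python3 st.py
```

```text
t 19.6 tcp [0.3519 0.2458 0.3097] F [ 0.07 -0.4   0.24] T [ 0.05  0.01 -0.07] open 0.0378
xaxis [-0.005 -0.002 -1.   ] jaw deg 99.8 q6 [ 0.34 -0.31  2.09 -0.    1.37 -1.4 ]
```

Request:
carry_out(
  steps=[
    {"x": 0, "y": 0.002, "z": -0.03, "spin": 0, "fingers": -0.2},
    {"x": 0, "y": 0, "z": -0.025, "spin": 0, "fingers": -0.2},
    {"x": 0, "y": 0, "z": -0.014, "spin": 0, "fingers": -0.2},
    {"x": 0, "y": 0, "z": 0, "spin": 0, "fingers": -0.2},
    {"x": 0, "y": 0, "z": 0, "spin": 0, "fingers": -0.3},
  ],
  squeeze=8,
)

```text
time: 20.1
ee_pos: [0.3536, 0.2478, 0.2445]
ee_rot: [0.15, 1.569, 0.32]
wrist_force: [-0.5, 0.2, 0.1]
opening: 0.0344
```

```bash
python3 st.py; python3 snap.py 15 a;python3 - <<'E'
from h import *
d=load("scene15.npz")
cv2.imwrite("pics/15s.png",cv2.resize(d["pixels"][205:305,225:345,::-1],None,fx=6,fy=6,interpolation=2))
E
```

```text
t 20.1 tcp [0.3536 0.2478 0.2445] F [-0.5   0.22  0.08] T [ 0.03 -0.02 -0.05] open 0.0344
xaxis [ 0.001  0.    -1.   ] jaw deg 99.75 q6 [ 0.35 -0.23  2.15 -0.    1.22 -1.39]
```

View pics/15s.png

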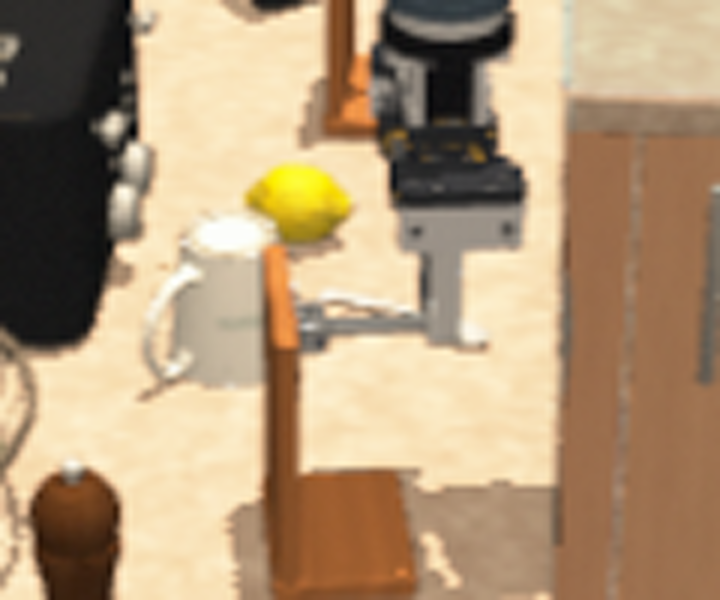

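Request:
carry_out(
  steps=[
    {"x": 0, "y": 0.002, "z": 0, "spin": 0, "fingers": -0.5},
    {"x": 0, "y": 0, "z": 0, "spin": 0, "fingers": -0.7},
    {"x": 0, "y": 0, "z": 0, "spin": 0, "fingers": -0.7},
  ],
)

```text
time: 20.5
ee_pos: [0.3527, 0.2512, 0.2439]
ee_rot: [1.197, 1.567, 1.369]
wrist_force: [-1.6, 8.1, 1.5]
opening: 0.0148
```

Request:
carry_out(
  steps=[
    {"x": 0, "y": 0, "z": 0, "spin": 0, "fingers": -0.85},
    {"x": 0, "y": 0, "z": 0, "spin": 0, "fingers": -1},
    {"x": 0, "y": 0, "z": 0, "spin": 0, "fingers": -1},
  ],
)

```text
time: 20.8
ee_pos: [0.3525, 0.252, 0.2439]
ee_rot: [1.294, 1.565, 1.466]
wrist_force: [-1.9, 9.6, 0.2]
opening: 0.012
```

Request:
carry_out(
  steps=[
    {"x": 0, "y": 0.002, "z": 0, "spin": 0, "fingers": -1},
    {"x": 0, "y": 0.0015, "z": 0, "spin": 0, "fingers": -1},
    {"x": 0, "y": 0, "z": 0.002, "spin": 0, "fingers": -1},
    {"x": 0.0005, "y": 0, "z": 0.003, "spin": 0, "fingers": -1},
  ],
  squeeze=15,
)

```text
time: 21.2
ee_pos: [0.3526, 0.2537, 0.2472]
ee_rot: [2.549, 1.57, 2.721]
wrist_force: [0.9, 5.5, -5.8]
opening: 0.0118
```

Request:
carry_out(
  steps=[
    {"x": 0.001, "y": 0.001, "z": 0.004, "spin": 0, "fingers": -1},
    {"x": 0.001, "y": 0.0005, "z": 0.004, "spin": 0, "fingers": -1},
  ],
)

```text
time: 21.4
ee_pos: [0.3544, 0.2548, 0.2555]
ee_rot: [-2.751, 1.568, -2.579]
wrist_force: [-1.7, 1.2, -5.5]
opening: 0.0119
```

Request:
carry_out(
  steps=[
    {"x": 0.0015, "y": 0.0003, "z": 0.004, "spin": 0, "fingers": -1},
    {"x": 0.0015, "y": 0.0003, "z": 0.004, "spin": 0, "fingers": -1},
    {"x": 0.0015, "y": 0.0003, "z": 0.004, "spin": 0, "fingers": -1},
    {"x": 0.002, "y": 0.0003, "z": 0.0035, "spin": 0, "fingers": -1},
    {"x": 0.002, "y": 0.0003, "z": 0.0035, "spin": 0, "fingers": -1},
  ],
)

```text
time: 21.9
ee_pos: [0.3636, 0.2565, 0.2753]
ee_rot: [-2.222, 1.57, -2.05]
wrist_force: [-1.6, -0.9, -6.6]
opening: 0.012
```

```bash
python3 st.py; python3 snap.py 16 a;python3 - <<'E'
from h import *
d=load("scene16.npz")
cv2.imwrite("pics/16s.png",cv2.resize(d["pixels"][205:305,225:345,::-1],None,fx=6,fy=6,interpolation=2))
E
```

```text
t 21.9 tcp [0.3636 0.2565 0.2753] F [-1.58 -0.9  -6.65] T [-0.32  0.37 -0.06] open 0.012
xaxis [-0.    -0.001 -1.   ] jaw deg 99.87 q6 [ 0.36 -0.23  2.09 -0.    1.29 -1.38]
```

View pics/16s.png

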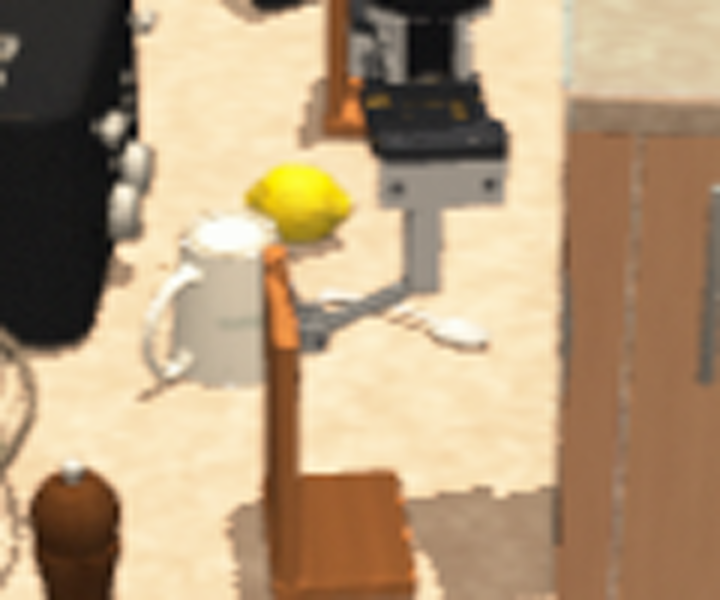

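Request:
carry_out(
  steps=[
    {"x": 0.0027, "y": 0.0004, "z": 0.0033, "spin": 0, "fingers": -1},
    {"x": 0.0027, "y": 0.0004, "z": 0.0033, "spin": 0, "fingers": -1},
    {"x": 0.0028, "y": 0.0004, "z": 0.0032, "spin": 0, "fingers": -1},
    {"x": 0.003, "y": 0.0005, "z": 0.0028, "spin": 0, "fingers": -1},
    {"x": 0.0032, "y": 0.0006, "z": 0.0026, "spin": 0, "fingers": -1},
  ],
)

```text
time: 22.5
ee_pos: [0.3781, 0.2591, 0.2907]
ee_rot: [-2.997, 1.57, -2.824]
wrist_force: [-4.8, -2.9, -2.8]
opening: 0.0118
```

Request:
carry_out(
  steps=[
    {"x": 0.0033, "y": 0.0006, "z": 0.0025, "spin": 0, "fingers": -1},
    {"x": 0.0034, "y": 0.0006, "z": 0.0023, "spin": 0, "fingers": -1},
    {"x": 0.0035, "y": 0.0006, "z": 0.0021, "spin": 0, "fingers": -1},
    {"x": 0.0036, "y": 0.0006, "z": 0.0019, "spin": 0, "fingers": -1},
  ],
)

```text
time: 22.9
ee_pos: [0.3921, 0.2615, 0.2995]
ee_rot: [0.279, 1.571, 0.451]
wrist_force: [-4.5, -2.4, -3.2]
opening: 0.0118
```

Request:
carry_out(
  steps=[
    {"x": 0.0037, "y": 0.0003, "z": 0.0018, "spin": 0, "fingers": -1},
    {"x": 0.0037, "y": 0.0003, "z": 0.0016, "spin": 0, "fingers": -1},
    {"x": 0.0038, "y": 0.0003, "z": 0.0014, "spin": 0, "fingers": -1},
    {"x": 0.0038, "y": 0.0003, "z": 0.0012, "spin": 0, "fingers": -1},
    {"x": 0.0039, "y": 0.0004, "z": 0.0009, "spin": 0, "fingers": -1},
  ],
)

```text
time: 23.4
ee_pos: [0.4109, 0.2635, 0.3062]
ee_rot: [1.279, 1.569, 1.451]
wrist_force: [-3.7, 2.7, -4.1]
opening: 0.0116
```

```bash
python3 st.py; python3 snap.py 17 a;python3 - <<'E'
from h import *
d=load("scene17.npz")
cv2.imwrite("pics/17s.png",cv2.resize(d["pixels"][205:305,225:345,::-1],None,fx=6,fy=6,interpolation=2))
E
```

```text
t 23.4 tcp [0.4109 0.2635 0.3062] F [-3.67  2.75 -4.12] T [ 0.61  0.81 -0.02] open 0.0116
xaxis [ 0.     0.002 -1.   ] jaw deg 99.87 q6 [ 0.34 -0.15  1.96  0.    1.33 -1.41]
```

View pics/17s.png

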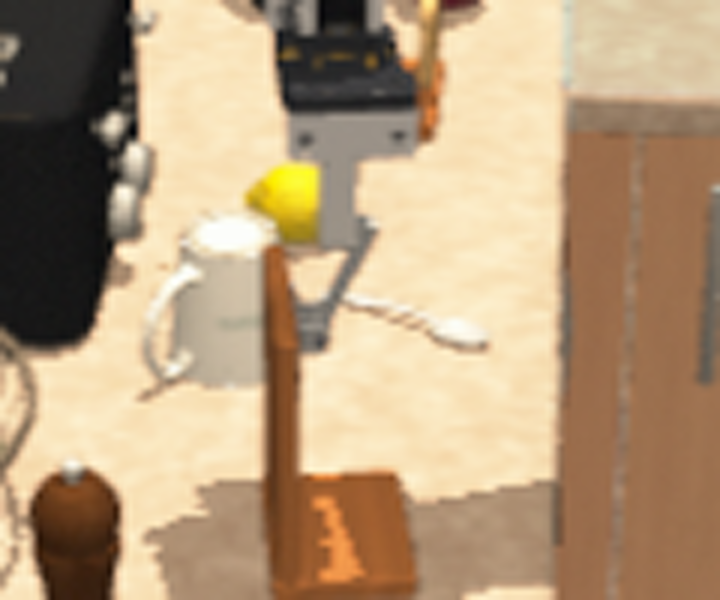

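Request:
carry_out(
  steps=[
    {"x": 0, "y": 0, "z": 0, "spin": 0, "fingers": -0.4},
    {"x": 0, "y": 0, "z": 0, "spin": 0, "fingers": -0.3},
    {"x": 0, "y": 0, "z": 0.01, "spin": 0, "fingers": -0.3},
    {"x": 0, "y": 0, "z": 0.03, "spin": 0, "fingers": -0.3},
    {"x": 0, "y": 0, "z": 0.02, "spin": 0, "fingers": -0.3},
  ],
)

```text
time: 24.0
ee_pos: [0.4113, 0.263, 0.3691]
ee_rot: [-0.055, 1.567, 0.117]
wrist_force: [0.6, -0.8, 0.1]
opening: 0.0326
```

Request:
carry_out(
  steps=[
    {"x": -0.03, "y": -0.005, "z": 0, "spin": 0, "fingers": -1},
    {"x": -0.025, "y": -0.004, "z": 0, "spin": 0, "fingers": -1},
    {"x": 0, "y": 0, "z": 0, "spin": 0, "fingers": -1},
    {"x": 0, "y": 0, "z": -0.025, "spin": 0, "fingers": -1},
    {"x": 0, "y": 0, "z": -0.024, "spin": 0, "fingers": -1},
  ],
)

```text
time: 24.5
ee_pos: [0.3569, 0.2542, 0.3183]
ee_rot: [0.046, 1.566, 0.219]
wrist_force: [0.8, -0.1, -0.4]
opening: 0.0006
```

Request:
carry_out(
  steps=[
    {"x": 0, "y": 0, "z": 0, "spin": 0, "fingers": -1},
    {"x": 0, "y": 0, "z": 0, "spin": 0, "fingers": -1},
  ],
)

```text
time: 24.7
ee_pos: [0.3564, 0.254, 0.3179]
ee_rot: [-0.263, 1.57, -0.092]
wrist_force: [0.0, 0.6, 0.4]
opening: 0.0003
```

```bash
python3 st.py; python3 snap.py 18 a;python3 - <<'E'
from h import *
d=load("scene18.npz")
cv2.imwrite("pics/18s.png",cv2.resize(d["pixels"][205:305,225:345,::-1],None,fx=6,fy=6,interpolation=2))
E
```

```text
t 24.7 tcp [0.3564 0.254  0.3179] F [0.04 0.61 0.36] T [0.03 0.03 0.01] open 0.0003
xaxis [ 0.001 -0.    -1.   ] jaw deg 99.85 q6 [ 0.36 -0.3   2.06 -0.    1.38 -1.38]
```

View pics/18s.png

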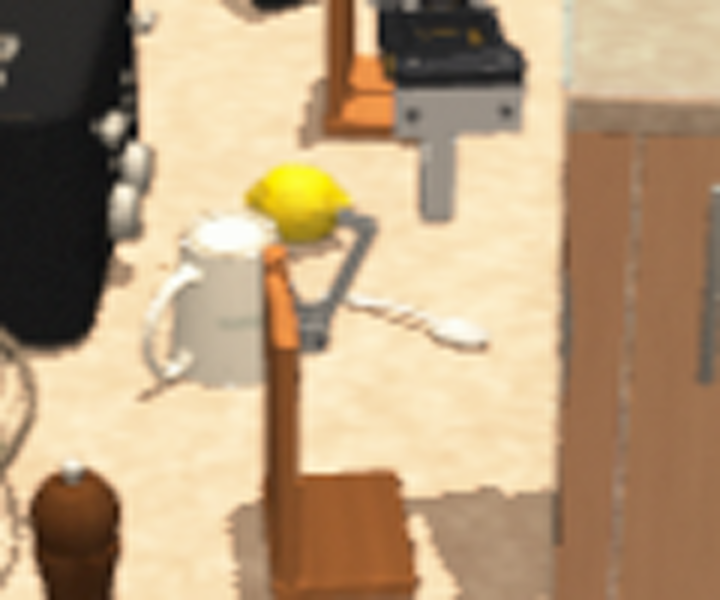

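Request:
carry_out(
  steps=[
    {"x": 0.01, "y": 0.0017, "z": -0.005, "spin": 0, "fingers": -1},
    {"x": 0.008, "y": 0.0014, "z": 0, "spin": 0, "fingers": -1},
    {"x": 0.005, "y": 0.001, "z": 0, "spin": 0, "fingers": -1},
    {"x": 0.005, "y": 0.001, "z": 0, "spin": 0, "fingers": -1},
  ],
)

```text
time: 25.2
ee_pos: [0.3836, 0.2592, 0.3129]
ee_rot: [3.123, 1.569, -2.988]
wrist_force: [-5.2, -1.7, 4.9]
opening: 0.0006
```

Request:
carry_out(
  steps=[
    {"x": 0.004, "y": 0.0007, "z": 0, "spin": 0, "fingers": -1},
    {"x": 0.004, "y": 0.0007, "z": 0, "spin": 0, "fingers": -1},
  ],
)

```text
time: 25.4
ee_pos: [0.3918, 0.2607, 0.3125]
ee_rot: [2.734, 1.57, 2.906]
wrist_force: [-4.1, -0.8, 3.3]
opening: 0.0007
```

Request:
carry_out(
  steps=[
    {"x": 0.004, "y": 0.0007, "z": 0, "spin": 0, "fingers": -1},
    {"x": 0.003, "y": 0.0005, "z": 0, "spin": 0, "fingers": -1},
    {"x": 0.002, "y": 0.0003, "z": 0, "spin": 0, "fingers": -1},
  ],
)

```text
time: 25.7
ee_pos: [0.4009, 0.2621, 0.3121]
ee_rot: [0.638, 1.571, 0.81]
wrist_force: [-2.8, -0.3, 2.4]
opening: 0.0008
```

Request:
carry_out(
  steps=[
    {"x": 0.002, "y": 0.0003, "z": 0, "spin": 0, "fingers": -1},
  ],
)

```text
time: 25.8
ee_pos: [0.4028, 0.2624, 0.312]
ee_rot: [3.034, 1.571, -3.077]
wrist_force: [-3.6, -0.5, 2.8]
opening: 0.0006
```

Request:
carry_out(
  steps=[
    {"x": 0.001, "y": 0.0002, "z": 0, "spin": 0, "fingers": -1},
  ],
)

```text
time: 25.9
ee_pos: [0.4038, 0.2625, 0.312]
ee_rot: [0.141, 1.571, 0.313]
wrist_force: [-2.9, -0.5, 2.0]
opening: 0.0003
```

Request:
carry_out(
  steps=[
    {"x": 0.001, "y": 0.0002, "z": 0, "spin": 0, "fingers": -1},
  ],
)

```text
time: 26.0
ee_pos: [0.4047, 0.2627, 0.312]
ee_rot: [-0.634, 1.571, -0.462]
wrist_force: [-3.2, -0.5, 3.6]
opening: 0.0007
```

Request:
carry_out(
  steps=[
    {"x": 0.001, "y": 0.0002, "z": 0, "spin": 0, "fingers": -1},
  ],
)

```text
time: 26.1
ee_pos: [0.4057, 0.2629, 0.312]
ee_rot: [-1.212, 1.571, -1.04]
wrist_force: [-3.0, 0.1, 2.4]
opening: 0.0007
```

Request:
carry_out(
  steps=[
    {"x": 0.001, "y": 0.0002, "z": 0, "spin": 0, "fingers": -1},
  ],
)

```text
time: 26.2
ee_pos: [0.4067, 0.2631, 0.3121]
ee_rot: [-0.976, 1.571, -0.804]
wrist_force: [-2.5, -0.3, 2.8]
opening: 0.0007
```

Request:
carry_out(
  steps=[
    {"x": 0.0007, "y": 0.0001, "z": 0, "spin": 0, "fingers": -1},
  ],
)

```text
time: 26.3
ee_pos: [0.4074, 0.2632, 0.3121]
ee_rot: [-0.936, 1.571, -0.763]
wrist_force: [-3.2, -0.1, 2.5]
opening: 0.0004
```

Request:
carry_out(
  steps=[
    {"x": 0.0007, "y": 0.0001, "z": 0, "spin": 0, "fingers": -1},
  ],
)

```text
time: 26.4
ee_pos: [0.408, 0.2634, 0.3121]
ee_rot: [-2.614, 1.571, -2.442]
wrist_force: [-3.7, -0.3, 2.4]
opening: 0.0004
```

Request:
carry_out(
  steps=[
    {"x": 0.0005, "y": 0.0001, "z": 0, "spin": 0, "fingers": -1},
  ],
)

```text
time: 26.5
ee_pos: [0.4083, 0.2634, 0.312]
ee_rot: [-3.066, 1.57, -2.894]
wrist_force: [-5.5, -0.7, 5.1]
opening: -0.0001
```

Request:
carry_out(
  steps=[
    {"x": 0.0005, "y": 0.0001, "z": 0, "spin": 0, "fingers": -1},
  ],
)

```text
time: 26.6
ee_pos: [0.4086, 0.2635, 0.3121]
ee_rot: [-3.061, 1.569, -2.889]
wrist_force: [-6.5, -1.4, 5.6]
opening: 0.0006
```

Request:
carry_out(
  steps=[
    {"x": 0.0005, "y": 0.0001, "z": 0, "spin": 0, "fingers": -1},
  ],
)

```text
time: 26.7
ee_pos: [0.4088, 0.2635, 0.312]
ee_rot: [-3.06, 1.568, -2.887]
wrist_force: [-8.3, -2.3, 6.2]
opening: 0.001
```

Request:
carry_out(
  steps=[
    {"x": 0.0005, "y": 0.0001, "z": 0, "spin": 0, "fingers": -1},
  ],
)

```text
time: 26.8
ee_pos: [0.4091, 0.2636, 0.312]
ee_rot: [-3.059, 1.567, -2.887]
wrist_force: [-9.6, -3.0, 6.4]
opening: 0.0004
```

Request:
carry_out(
  steps=[
    {"x": 0.0005, "y": 0.0001, "z": 0, "spin": 0, "fingers": -1},
  ],
)

```text
time: 26.9
ee_pos: [0.4093, 0.2637, 0.3121]
ee_rot: [-3.058, 1.566, -2.885]
wrist_force: [-11.6, -2.5, 8.5]
opening: 0.0002
```

Request:
carry_out(
  steps=[
    {"x": 0.0005, "y": 0.0001, "z": 0, "spin": 0, "fingers": -1},
  ],
)

```text
time: 27.0
ee_pos: [0.4095, 0.2638, 0.3121]
ee_rot: [-3.062, 1.565, -2.889]
wrist_force: [-12.5, -2.1, 8.6]
opening: 0.0007
```

Request:
carry_out(
  steps=[
    {"x": 0.0003, "y": 0.0, "z": 0, "spin": 0, "fingers": -1},
  ],
)

```text
time: 27.1
ee_pos: [0.4096, 0.2637, 0.312]
ee_rot: [-3.07, 1.564, -2.897]
wrist_force: [-13.2, -2.9, 9.3]
opening: 0.0007
```

Request:
carry_out(
  steps=[
    {"x": 0.0002, "y": 0.0, "z": 0, "spin": 0, "fingers": -1},
    {"x": 0, "y": 0, "z": 0, "spin": 0, "fingers": -1},
    {"x": 0, "y": 0, "z": 0, "spin": 0, "fingers": -1},
    {"x": 0, "y": 0, "z": 0, "spin": 0, "fingers": -1},
  ],
)

```text
time: 27.5
ee_pos: [0.4097, 0.2638, 0.3121]
ee_rot: [-3.074, 1.564, -2.901]
wrist_force: [-13.2, -2.3, 9.1]
opening: 0.0005
```

```bash
python3 st.py; python3 snap.py 19 a;python3 - <<'E'
from h import *
d=load("scene19.npz")
cv2.imwrite("pics/19s.png",cv2.resize(d["pixels"][205:305,225:345,::-1],None,fx=6,fy=6,interpolation=2))
E
```

```text
t 27.5 tcp [0.4097 0.2638 0.3121] F [-13.15  -2.34   9.11] T [-0.51  2.44  0.02] open 0.0005
xaxis [-0.007 -0.002 -1.   ] jaw deg 99.9 q6 [ 0.34 -0.15  1.95  0.    1.35 -1.41]
```

View pics/19s.png

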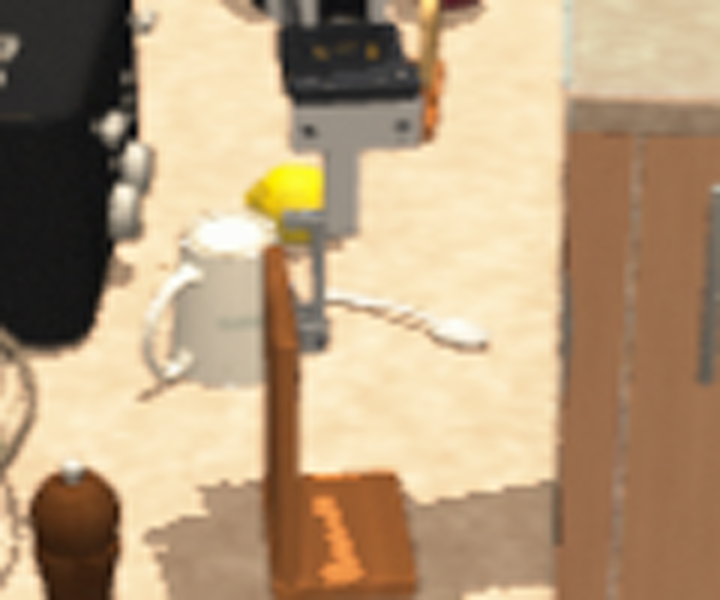

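Request:
carry_out(
  steps=[
    {"x": -0.002, "y": -0.0003, "z": 0, "spin": 0, "fingers": -1},
    {"x": -0.01, "y": -0.0017, "z": 0, "spin": 0, "fingers": -1},
    {"x": -0.03, "y": -0.005, "z": 0.01, "spin": 0, "fingers": -1},
    {"x": -0.01, "y": 0, "z": 0.04, "spin": 0, "fingers": -1},
    {"x": 0, "y": 0.04, "z": 0.02, "spin": 0, "fingers": -1},
  ],
)

```text
time: 28.1
ee_pos: [0.3593, 0.2956, 0.385]
ee_rot: [0.083, 1.564, 0.251]
wrist_force: [0.7, 0.4, 0.6]
opening: 0.0005
```

Request:
carry_out(
  steps=[
    {"x": -0.02, "y": 0.045, "z": 0, "spin": 0, "fingers": -1},
    {"x": -0.02, "y": 0.045, "z": 0, "spin": 0, "fingers": -1},
    {"x": -0.02, "y": 0.045, "z": 0, "spin": 0, "fingers": -1},
    {"x": -0.02, "y": 0.045, "z": 0, "spin": 0, "fingers": -1},
    {"x": 0, "y": 0, "z": 0, "spin": 0, "fingers": -1},
  ],
)

```text
time: 28.6
ee_pos: [0.277, 0.4804, 0.3813]
ee_rot: [1.425, 1.57, 1.604]
wrist_force: [0.5, -1.0, -0.6]
opening: 0.0005
```

```bash
python3 st.py; python3 snap.py 20 a;python3 m2.py top20.npz scene20.npz | grep tab
python3 - <<'E'
from h import *
d=load("scene20.npz");t=load("top20.npz")
cv2.imwrite("pics/20s.png",cv2.resize(d["pixels"][165:305,225:345,::-1],None,fx=4,fy=4,interpolation=2))
cv2.imwrite("pics/20t.png",cv2.resize(t["pixels"][165:265,115:395,::-1],None,fx=2.8,fy=2.8,interpolation=2))
P=cloud(d);S=cv2.cvtColor(d["pixels"],cv2.COLOR_RGB2HSV)[...,1]
m=(S<90)&(P[...,1]<.31)&(P[...,1]>.22)&(P[...,0]<.46)&(P[...,0]>.34)&(P[...,2]>.165)
q=P[m]
for z in np.arange(.165,.24,.01):
    w=q[(q[:,2]>=z)&(q[:,2]<z+.01)]
    if len(w): print(round(z,3),len(w),w[:,0].min().round(3),np.median(w[:,0]).round(3),w[:,0].max().round(3))
E
```

```text
t 28.6 tcp [0.277  0.4804 0.3813] F [ 0.48 -0.96 -0.58] T [-0.02 -0.02 -0.02] open 0.0005
xaxis [-0.     0.001 -1.   ] jaw deg 100.21 q6 [ 0.84 -0.04  1.72  0.    1.46 -0.91]
b top tab ray 26 [ 384.8 -289. ] rect [ 384.8 -289. ] [ 3.3 39.3] 0.4 axis deg -0.4
b top tab dep 26 [ 384.8 -289.1] rect [ 384.8 -289.3] [ 3.5 39.5] 0.2 axis deg -0.5
0.165 15 0.42 0.428 0.459
0.175 8 0.42 0.423 0.459
0.185 4 0.42 0.422 0.424
0.195 6 0.42 0.423 0.424
0.205 5 0.42 0.421 0.424
0.215 6 0.42 0.422 0.43
0.225 17 0.42 0.43 0.441
```

View pics/20s.png

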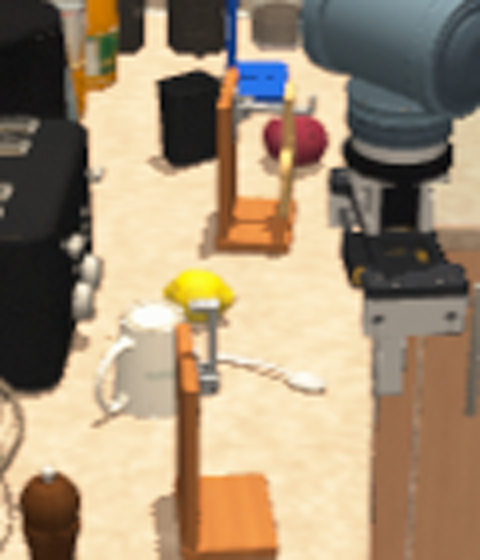

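View pics/20t.png

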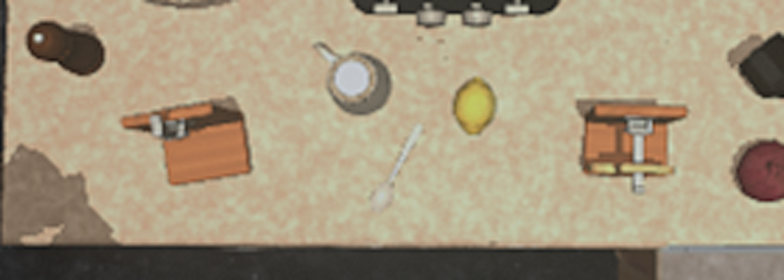

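Hook a is upright: the bar sits at x ≈ 0.42 over its whole height. The board hangs on the level hook b, and the arm is clear. I'm handing in.

```bash
python3 -c "
from plant import hand_in
print(hand_in())"
```

```text
the job is handed in; nothing more can be done
None
```

I did all three steps in order and handed the job in at 28.6 s of the 72 s allowed. No verdict was reported.

**What I did**
- **Unfold hook b:** I pushed it forward with closed fingers, then pressed it down onto its stop. I held about 12 N down at the prong tip for 0.4 s, which is about 10.6 N at the elbow once the sideways drag is taken off.
- **Move the board:** I gripped it by the tab, lifted it about 25 mm past the prong of hook a, carried it across, lowered it onto hook b and let go.
- **Fold hook a:** I gripped it at the prong and swung it up to about 70°, then pushed it home with closed fingers. I held about 13 N horizontally on its stop for 0.4 s.

**Last checks**
- The board's tab is at about (385, -289) mm, roughly 26 mm behind hook b's elbow. It looks upright in both views, and hook b looks level.
- Hook a's bar is upright over its whole height (x about 420–424 mm), with the prong back over the panel.
- The bystanders in the last pictures look to be where they were at the start. I judged this by eye.
- The arm is clear and the wrist force is near zero.

**Problems and disagreements**
- **Jam on hook b:** On the first try at pressing it down, the fingertip caught the outside of the prong. The wrist read up to about 42 N, nearly all of it aimed at the hinge, so I worked out only about 0.2 N m of turning load, well under the bending limit. I backed off and pressed again from a better spot. The joint loads cannot be read directly, so this is a calculation only.
- **Position from the cameras:** The two cameras differed by about 10 mm in y, probably because the scene camera's view included side faces. I used the top view, and contact forces agreed with it to about 2–3 mm.

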